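# Change the settling bench over from the coarse plate to the fine plate

## Task

The jar with the orange lid is being shaken on the yellow plate and its next stop is the blue plate: move the changeover switch's lever from its yellow side to upright (off) and leave it there for at least two seconds before you touch that jar. With the switch off, the green-lidded jar on the blue plate goes into the grey tray beside the one already there and the orange-lidded jar goes onto the blue plate, flat within its rim; only then push the lever fully over to the blue side. Keep the jars upright, set them down without dropping them, and leave the jugs, the tape roll and the jar already in the tray where they are.

Things in the scene. Friction and masses are not known exactly. Their poses are not given: they have to be found in the camera images.
- switch: changeover switch, fixed to the bench: grey housing 110 (x) x 96 (y) x 56 mm high, top marked with a yellow strip at its own -x end, white in the middle and a blue strip at its +x end. Origin: centre of the underside; z up. The lever turns about an axis along its y, 56 mm above the origin.
- lever (a joint): lever angle in rad: 0 = upright (off), negative = leaning to the yellow end (-x of the switch), positive = leaning to the blue end (+x). Stops at -0.65 and +0.65; starts between -0.62 and -0.5. No spring or detent: it stays where it is left and needs about 2 N at the grip.
- lever_grip (a point): centre of the lever's red bar grip, 90 mm from the pivot: a cylinder 22 mm diameter, 36 mm long, its length along the switch's y axis. Below it runs a 10 mm steel rod. Pinched on its two ends the bar turns freely between the fingers as the lever swings. When upright this point is 146 mm above the bench.
- plate_yellow: round yellow vibrating plate, fixed: dark base 140 mm diameter, 39 mm high; on it a dish 100 mm outside, 92 inside, rim top 51 mm above the bench, floor at 45. Two 10 mm guide posts, tops 131 mm above the bench, stand 60 mm from the centre on its own +y and -y sides: grip a jar with the fingers along the plate's x. Orange-lidded jar on it at the start. Origin: centre of the underside, z up.
- plate_yellow_top (a point): centre of the yellow dish floor, 45 mm above the bench: where the jar's underside stands; axes those of the plate.
- plate_blue: round blue vibrating plate, fixed: dark base 140 mm diameter, 39 mm high; on it a dish 100 mm outside, 92 inside, rim top 51 mm above the bench, floor at 45. Two 10 mm guide posts, tops 131 mm above the bench, stand 60 mm from the centre on its own +y and -y sides: grip a jar with the fingers along the plate's x. Green-lidded jar on it at the start. Origin: centre of the underside, z up.
- plate_blue_top (a point): centre of the blue dish floor, 45 mm above the bench: where the jar's underside stands; axes those of the plate.
- tray: grey open tray fixed to the bench, 190 (x) x 100 (y) x 30 mm high, walls and floor 4 mm; holds two jars side by side along its x axis. The one already there stands on its own -x half; the +x half is free (a jar centred 45 to 50 mm along +x stands clear). Origin: centre of the underside, z up.
- tray_floor (a point): centre of the tray's inner floor, 4 mm above the bench; axes those of the tray.
- jar_work: white cylindrical plastic jar, body 64 mm diameter and 100 mm high, lid 60 mm diameter and 20 mm high on top of it (120 mm in all), 0.3 to 0.65 kg, orange lid and orange band; starts on the yellow plate. Origin: centre of its underside, z up along the jar.
- jar_done: white cylindrical plastic jar, body 64 mm diameter and 100 mm high, lid 60 mm diameter and 20 mm high on top of it (120 mm in all), 0.3 to 0.65 kg, green lid and green band; starts on the blue plate. Origin: centre of its underside, z up along the jar.
- jar_packed: white cylindrical plastic jar, body 64 mm diameter and 100 mm high, lid 60 mm diameter and 20 mm high on top of it (120 mm in all), 0.3 to 0.65 kg, green lid and green band; starts in the -x half of the tray and stays there. Origin: centre of its underside, z up along the jar.
- jug_front: off-white jug with handle and white cap, 75 x 85 mm, 178 mm high, 0.8 kg, standing near the robot between the other things; bystander. Origin: centre of its underside.
- jug_back: same kind of jug, 75 x 85 mm, 178 mm high, standing in one of the two far corners; bystander. Origin: centre of its underside.
- tape: roll of tan packing tape lying flat, 96 mm diameter, 48 mm high, in the other far corner; bystander. Origin: centre of its underside.
Not all that is in view belongs to the job. Leave any red look-alike of the jar_done alone.

How it is judged (in metres and radians):
On the way, in this order (a step that is already met when the one before it is completed fails the run):
1. the lever stays upright (off, within 0.14 rad) for two seconds while the orange-lidded jar stands untouched on the yellow plate (value of joint lever between -0.14 and 0.14 rad and distance of jar_work from where it was at the start of the episode below 0.012 m and contact force between the fingers and jar_work below 0.1 N), for 2 s.
2. with the lever still off, the orange-lidded jar stands free and upright on the blue plate (value of joint lever between -0.14 and 0.14 rad and horizontal distance between jar_work and plate_blue_top below 0.02 m and z of jar_work in the frame of plate_blue_top between -0.005 and 0.005 m and angle between jar_work's own z axis and vertical below 0.08 rad and contact force between the fingers and jar_work below 0.1 N and linear speed of jar_work below 0.02 m/s and angular speed of jar_work below 0.2 rad/s), for 0.2 s.
3. the lever is fully over to the blue side (beyond 0.52 rad) (value of joint lever above 0.52 rad), for 0.2 s.
At the end, for the whole second after the job is handed in: The lever stands beyond 0.52 rad on the blue side; the orange-lidded jar stands upright (within 0.08 rad) on the blue dish floor within 20 mm of its centre; the green-lidded jar from the blue plate stands upright (within 0.08 rad) on the tray's floor inside its walls; both are at rest (value of joint lever above 0.52 rad and horizontal distance between jar_work and plate_blue_top below 0.02 m and z of jar_work in the frame of plate_blue_top between -0.005 and 0.005 m and angle between each of jar_work, jar_done's own z axis and vertical below 0.08 rad and x of jar_done in the frame of tray_floor between -0.075 and 0.075 m and y of jar_done in the frame of tray_floor between -0.03 and 0.03 m and z of jar_done in the frame of tray_floor below 0.005 m and linear speed of each of jar_work, jar_done below 0.02 m/s and angular speed of each of jar_work, jar_done below 0.2 rad/s); the robot touches nothing.
It fails at once if the orange-lidded jar or the green-lidded jar from the blue plate is handled or shifted while the lever is still on the yellow side (value of joint lever below -0.2 rad and (contact force between the fingers and jar_work above 1 N or distance of any of jar_work, jar_done from where it was at the start of the episode above 0.015 m or contact force between the fingers and jar_done above 1 N)).
It fails at once if the lever is put to the blue side before the orange-lidded jar stands free on the blue plate and the green-lidded one stands free in the tray (value of joint lever above 0.25 rad and (horizontal distance between jar_work and plate_blue_top above 0.025 m or z of jar_work in the frame of plate_blue_top above 0.012 m or contact force between the fingers and jar_work above 1 N or horizontal distance between jar_done and tray_floor above 0.09 m or z of jar_done in the frame of tray_floor above 0.012 m or contact force between the fingers and jar_done above 1 N)).
It fails at once if a jar being moved is dropped (falls freely more than about 13 mm) ((linear speed of jar_work above 0.5 m/s and contact force between anything else and jar_work below 0.05 N) or (linear speed of jar_done above 0.5 m/s and contact force between anything else and jar_done below 0.05 N)).
It fails at once if a jar being moved is tipped more than 0.6 rad (angle between any of jar_work, jar_done's own z axis and vertical above 0.6 rad).
It fails at once if a jug, the tape roll or the jar already in the tray is shifted more than 25 mm or tipped (distance of any of jug_front, jug_back, tape, jar_packed from where it was at the start of the episode above 0.025 m or angle between any of jug_front, jug_back, tape, jar_packed's own z axis and vertical above 0.3 rad).
It also fails if it takes over 72 s, if anything falls off the work surface, if the arm or the gripper's body presses on something with over 40 N, if the wrist force passes 120 N, or if a joint passes its speed limit or range.

## Robot

A 7-joint arm with a two-finger parallel gripper is mounted at the origin on the work surface. World frame = base frame: x ahead of the robot, y to its left, z up, the work surface at z = 0. Lengths are in m, angles in degrees, forces in N, time in s.
With the tool pointing down it reaches from about 0.425 to 0.875 m from the base axis. Payload 8.4 kg.
Tool frame: the origin (TCP) lies on the centre line of the jaws, within the pads' length; the fingertips stand 8 mm ahead of it and the grasp point (between the pads) lies 11 mm behind it; y points along the fingers, z is the direction in which the jaws open and shut, and the axes are right-handed (so a half turn about y gives the same grasp; the last joint's range is limited). The gripper opens to 87 mm and grips with 3 to 60 N. Pads are 19 mm wide; open, the fingers measure 117 mm over their backs; the gripper's body (75 mm by 190 mm) begins 51 mm behind the grasp point.
Start: joints at [60.493, 19.091, 2.286, 83.961, -0.768, 76.965, -3.352], TCP at [0.263, -0.595, 0.231] pointing down, gripper open.
Joint ranges: [-147.57, 147.57], [-21.85, 119.76], [-74.77, 79.35], [14.55, 137.4], [-85.83, 265.84], [4.83, 119.75], [-152.11, 152.11]. Speed limits (degrees/s): [127.2, 127.2, 159.86, 159.86, 180, 180, 180].

## Interface

Orientations are given as a 3x3 rotation matrix whose columns are the frame's x, y, z axes.
In Python, from station import bot gives the robot as it stands.
- The arm moves only by the tool arm_command, never from a script. Its argument "series" is a list of rows, each an object of numbers: "x", "y", "z": the shift along the world's x, y, z as a fraction of full scale; "ax", "ay", "az": the turn, a rotation vector about the world's x, y, z as a fraction of full scale; "grip": the gripper command: -1 is shut, 1 is fully open, values between are in proportion. A call has 1 to 5 rows; each row is the pose to reach, as a shift and turn from the pose commanded when the call began, turning the shorter way round; what a row does not reach only later rows make up. Full scale, the value 1, is 300 mm for a shift and 180 degrees for a turn. A row lasts 1/8 s, in which the tool goes at most 62.5 mm and 10.7 degrees, less where a joint would pass 70% of its speed; a pose out of reach is approached as far as the arm can. A call with a number of a shift or a turn outside -1 to 1 is refused whole. A call with a gripper value outside its range is refused whole. The fingers move at their own pace and stop on an object; "newtons" is the grip in N (left out, the last holds). Time passes only in rows, so rows that repeat a pose let the fingers close. It gives the time, the measured TCP pose, the force and the opening at its end, in the units of the state.
- bot.read_state(): the state, without advancing time (a new reading comes with each control period).
- bot.read_camera(name): name is "scene" or "top" or "wrist"; returns a dict with "image" (420x560x3 uint8, red, green, blue), "camera_matrix" (3x3 intrinsics, pixels), "extrinsics" (4x4, takes a point from camera to world coordinates); the wrist camera has in their place "tool_from_camera" (4x4, takes a point from camera to tool coordinates, whose origin is the TCP and whose axes are the tool frame's). Camera axes: x right, y up, looking along -z (the intrinsics and any distortion apply to the point x, -y, -z); pixel columns grow to the right and rows downward; lengths in m; the calibration is good to about 2 mm. A picture is of the moment at which its call begins: read the wrist's pose just before it. There is no depth.
- bot.close_job(): hands the job in, once; it reports no verdict.
The state is a dict: "clock": time; "joint_pos": joint angles; "qd": joint speeds; "joint_torque": joint torques, N m; "tool_pos": TCP position; "orientation": TCP orientation; "ft_force": force on the tool from outside, world axes, zero at the start; "ft_torque": the same for the moment, N m; "finger_gap": opening from 0.0 (shut) to 1.0 (fully open).
Only numpy, scipy, OpenCV 4.12 (cv2) and the standard library are available. Lean on these libraries where they do the work, as an engineer would, in place of code of your own. Each camera call takes 0.05 s, during which the arm holds its last target.

## Working session

There is one attempt and no reset: what is moved stays moved. The work goes in short steps, Python scripts to look and compute and a tool call to move; the robot and the scene stay as the last step left them, time stands still between calls to the robot, and variables do not carry over. Pictures are saved under pics/ and viewed, and the job is handed in when it is done.

Besides the shell and the picture viewer there is one more tool, called after "Request:" in YAML: its name, and indented under it one key for each argument. arm_command: Moves the arm, as the interface text tells. Shift numbers are shares of 300 mm and turn numbers shares of 180 degrees, none past 1 either way. Its arguments: {"type":"object","properties":{"series":{"type":"array","items":{"type":"object","properties":{"x":{"type":"number"},"y":{"type":"number"},"z":{"type":"number"},"ax":{"type":"number"},"ay":{"type":"number"},"az":{"type":"number"},"grip":{"type":"number"}}}},"newtons":{"type":"number"}},"required":["series"]}

```bash
mkdir -p pics; ls; python3 - <<'E'
from station import bot
import cv2,numpy as np
s=bot.read_state(); print({k:np.round(v,3).tolist() for k,v in s.items()})
for n in("scene","top","wrist"):
    c=bot.read_camera(n); cv2.imwrite(f"pics/{n}0.png",c["image"][:,:,::-1])
    print(n,c["image"].shape,{k:np.round(v,4).tolist() for k,v in c.items() if k!="image"})
E
```

```text
pics
{'clock': 0.0, 'joint_pos': [60.493, 19.13, 2.283, 84.01, -0.769, 76.966, -3.352], 'qd': [-0.022, -0.07, -0.021, 0.069, -0.011, -0.092, -0.095], 'joint_torque': [0.001, -65.635, 1.336, -40.38, -0.06, 0.045, 0.0], 'tool_pos': [0.262, -0.594, 0.23], 'orientation': [[-0.915, -0.001, 0.404], [-0.404, 0.001, -0.915], [0.0, -1.0, -0.002]], 'ft_force': [0.089, -1.101, -0.473], 'ft_torque': [0.019, -0.065, -0.014], 'finger_gap': 1.006}
scene (420, 560, 3) {'camera_matrix': [[477.0162, 0.0, 279.5772], [0.0, 477.0162, 202.8764], [0.0, 0.0, 1.0]], 'extrinsics': [[-0.8219, -0.3594, 0.4419, 1.0419], [0.5694, -0.5383, 0.6213, 0.7456], [0.0146, 0.7623, 0.6471, 0.9352], [0.0, 0.0, 0.0, 1.0]]}
top (420, 560, 3) {'camera_matrix': [[422.004, 0.0, 276.5295], [0.0, 422.004, 209.2116], [0.0, 0.0, 1.0]], 'extrinsics': [[0.0038, 0.9922, -0.1242, 0.3474], [-1.0, 0.003, -0.0066, -0.0524], [-0.0062, 0.1242, 0.9922, 1.1674], [0.0, 0.0, 0.0, 1.0]]}
wrist (420, 560, 3) {'camera_matrix': [[336.9799, 0.0, 277.84], [0.0, 336.9799, 206.1216], [0.0, 0.0, 1.0]], 'tool_from_camera': [[-0.0005, -0.9705, -0.2413, -0.0655], [-0.0003, 0.2413, -0.9705, -0.1545], [1.0, -0.0005, -0.0004, -0.0001], [0.0, 0.0, 0.0, 1.0]]}
```

View pics/top0.png

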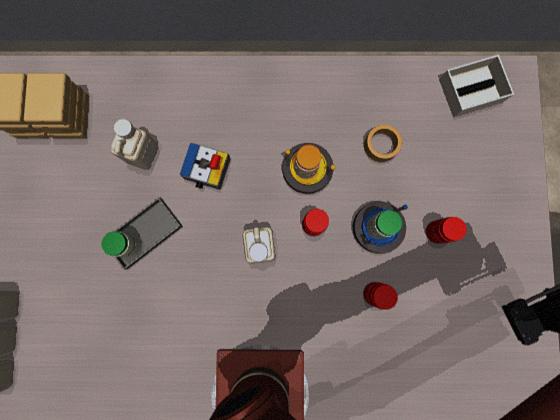

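View pics/scene0.png

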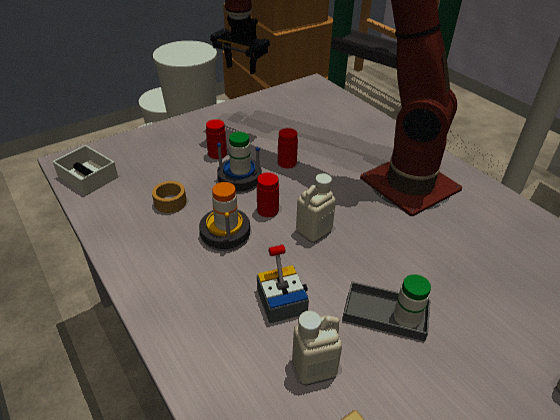

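```bash
cat > h.py <<'E'
import numpy as np,cv2
from station import bot
def ray(c,u,v,T=None):
    K=c["camera_matrix"];E=c["extrinsics"] if T is None else T
    d=E[:3,:3]@np.array([(u-K[0,2])/K[0,0],-(v-K[1,2])/K[1,1],-1.]);return E[:3,3],d
def onz(c,u,v,z,T=None):
    o,d=ray(c,u,v,T);return o+d*(z-o[2])/d[2]
def proj(c,p,T=None):
    K=c["camera_matrix"];E=c["extrinsics"] if T is None else T
    q=(np.atleast_2d(p)-E[:3,3])@E[:3,:3]
    return np.c_[K[0,2]+K[0,0]*q[:,0]/-q[:,2],K[1,2]-K[1,1]*q[:,1]/-q[:,2]]
def circ(x,y,z,r,n=60):
    t=np.linspace(0,2*np.pi,n);return np.c_[x+r*np.cos(t),y+r*np.sin(t),0*t+z]
def toolT(s,c):
    T=np.eye(4);T[:3,:3]=np.array(s["orientation"]);T[:3,3]=s["tool_pos"];return T@np.array(c["tool_from_camera"])
E
python3 - <<'E'
import cv2
a=cv2.imread("pics/top0.png")
b=cv2.imread("pics/scene0.png")
def cr(n,im,x0,y0,w,h,k):
    cv2.imwrite(n,cv2.resize(im[y0:y0+h,x0:x0+w],None,fx=k,fy=k,interpolation=cv2.INTER_CUBIC))
cr("pics/c1.png",a,170,125,160,80,5)
cr("pics/c2.png",a,270,170,160,100,5)
cr("pics/c3.png",a,95,190,160,100,5)
E
```

```text
(no output)
```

View pics/c1.png

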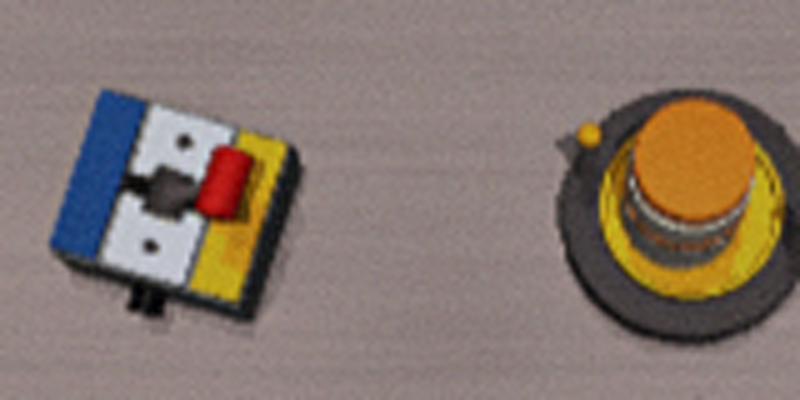

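View pics/c2.png

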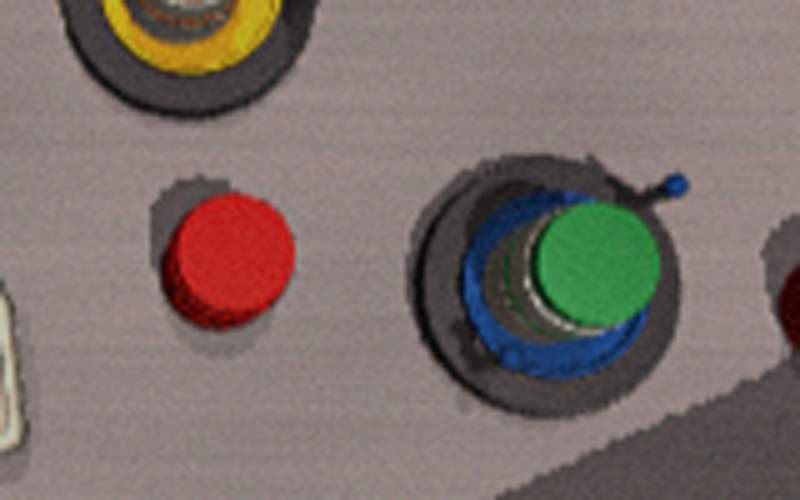

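View pics/c3.png

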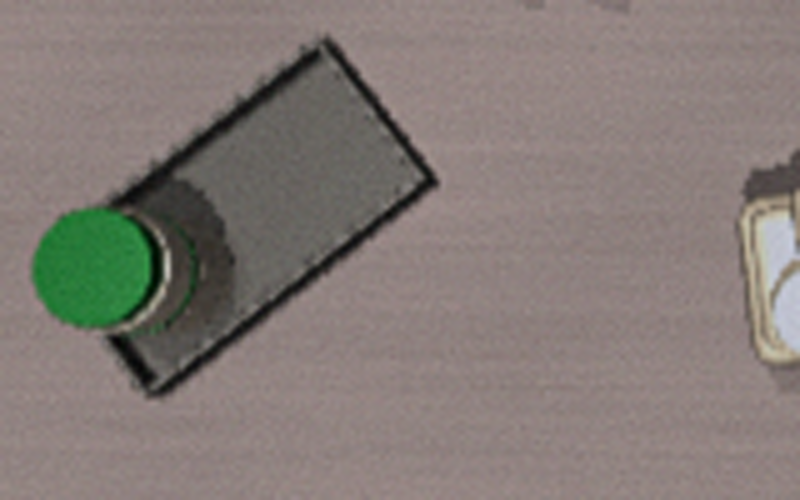

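```bash
python3 - <<'E'
from h import *
c=bot.read_camera("top");s=bot.read_camera("scene")
def f(x0,y0,u,v,z): return np.round(onz(c,x0+(u+.5)/5-.5,y0+(v+.5)/5-.5,z),4)
C1=(170,125);C2=(270,170);C3=(95,190)
print("switch corners top z.056"); P=np.array([f(*C1,*p,.056) for p in[(104,90),(50,247),(243,303),(292,150)]]);print(P,P.mean(0))
print("grip",f(*C1,224,182,.13))
print("work lid",f(*C1,695,159,.165)," dish",f(*C1,692,208,.051)," post",f(*C1,589,134,.131), f(0,0,333*5,167*5,.131),"base",f(*C1,690,215,.039))
print("done lid",f(*C2,598,264,.165),"dish",f(*C2,557,285,.051),"posts",f(*C2,677,186,.131),f(*C2,512,357,.131),"base",f(*C2,549,287,.039))
print("red",f(*C2,235,250,.12))
T=np.array([f(*C3,*p,.03) for p in[(326,38),(437,182),(152,396)]]);print("tray",T)
print("packed",f(*C3,95,268,.124))
im=c["image"];hsv=cv2.cvtColor(im,cv2.COLOR_RGB2HSV)
def blob(m,z,cam):
    n,l,st,ce=cv2.connectedComponentsWithStats(m.astype(np.uint8))
    for i in range(1,n):
        if st[i,4]>60: print(st[i].tolist(),ce[i].round(1),onz(cam,*ce[i],z).round(4))
h,S,V=[hsv[...,i].astype(int) for i in range(3)]
print("green");blob((abs(h-63)<15)&(S>130)&(V>90),.165,c)
print("orange");blob((abs(h-14)<4)&(S>180)&(V>150),.165,c)
print("red");blob(((h<5)|(h>175))&(S>180)&(V>80),.12,c)
# overlay on both
E
```

```text
switch corners top z.056
[[0.6678 0.1893 0.056 ]
 [0.5811 0.2158 0.056 ]
 [0.5508 0.1114 0.056 ]
 [0.6347 0.0867 0.056 ]] [0.6086 0.1508 0.056 ]
grip [0.599  0.1114 0.13  ]
work lid [ 0.6025 -0.1231  0.165 ]  dish [ 0.6044 -0.1294  0.051 ]  post [ 0.6239 -0.0722  0.131 ] [ 0.5851 -0.1855  0.131 ] base [ 0.6033 -0.1291  0.039 ]
done lid [ 0.4421 -0.314   0.165 ] dish [ 0.4416 -0.3217  0.051 ] posts [ 0.4841 -0.363   0.131 ] [ 0.3994 -0.2795  0.131 ] base [ 0.4415 -0.3203  0.039 ]
red [ 0.4527 -0.1453  0.12  ]
tray [[0.5219 0.2741 0.03  ]
 [0.4432 0.2109 0.03  ]
 [0.3279 0.36   0.03  ]]
packed [0.3921 0.3572 0.124 ]
green
[378, 210, 24, 25, 464] [389.3 222.3] [ 0.4423 -0.3143  0.165 ]
[102, 232, 23, 23, 421] [113.1 243. ] [0.3907 0.3422 0.165 ]
orange
[297, 145, 24, 24, 441] [308.5 156.4] [ 0.6025 -0.123   0.165 ]
red
[209, 155, 11, 14, 104] [214.3 161.4] [0.6004 0.1132 0.12  ]
[304, 209, 25, 27, 503] [315.6 221.4] [ 0.4482 -0.1429  0.12  ]
[439, 217, 27, 25, 497] [452.8 228.9] [ 0.4307 -0.4828  0.12  ]
[373, 284, 24, 25, 456] [384.9 296.7] [ 0.2648 -0.3099  0.12  ]
```

```bash
cat > ov.py <<'E'
from h import *
def R(y): return np.array([[np.cos(y),-np.sin(y),0],[np.sin(y),np.cos(y),0],[0,0,1]])
def rect(p,yaw,hx,hy,z): return np.array([[a*hx,b*hy,z] for a,b in((1,1),(1,-1),(-1,-1),(-1,1),(1,1))])@R(yaw).T+[p[0],p[1],0]
def overlay(im,cam,curves,x0,y0,w,h,k,name):
    o=cv2.resize(im[y0:y0+h,x0:x0+w,::-1],None,fx=k,fy=k,interpolation=cv2.INTER_CUBIC)
    for c,col in curves:
        q=((proj(cam,c)-[x0,y0]+.5)*k-.5).round().astype(np.int32)
        cv2.polylines(o,[q.reshape(-1,1,2)],False,col,1)
    cv2.imwrite(name,o)
E
cat > o1.py <<'E'
from ov import *
import sys
c=bot.read_camera("top");s=bot.read_camera("scene")
sw=(0.6086,0.1508);yw=np.radians(73);yl=(.6045,-.129);yb=(.4417,-.3213);tr=(.4249,.3171);ty=np.arctan2(-.791,.612)
def lever(a): 
    x=-0.0+.09*np.sin(a);z=.056+.09*np.cos(a)
    ps=np.array([[x,b,z] for b in(-.018,.018)]+[[0,0,.056],[x,0,z]])@R(yw).T+[*sw,0];return ps
M=(255,0,255);G=(255,255,0)
cu=[(rect(sw,yw,.055,.048,.056),M),(rect(sw,yw,.055,.048,0),M),(lever(-.56)[:2],G),(lever(-.56)[2:],G)]
for p in(yl,yb): cu+=[(circ(*p,.039,.07),M),(circ(*p,.051,.05),G)]
cu+=[(circ(.6025,-.123,.165,.03),M),(circ(.4422,-.3142,.165,.03),M),(circ(.4422,-.3142,.045,.032),M),(circ(.6025,-.123,.045,.032),M)]
cu+=[(rect(tr,ty,.095,.05,.03),M),(circ(.3921,.3572,.124,.03),M)]
overlay(c["image"],c,cu,170,125,160,80,5,"pics/o1.png")
overlay(s["image"],s,cu,180,120,160,120,5,"pics/o2.png")
overlay(s["image"],s,cu,240,220,200,120,4,"pics/o3.png")
E
python3 o1.py
```

```text
(no output)
```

View pics/o1.png

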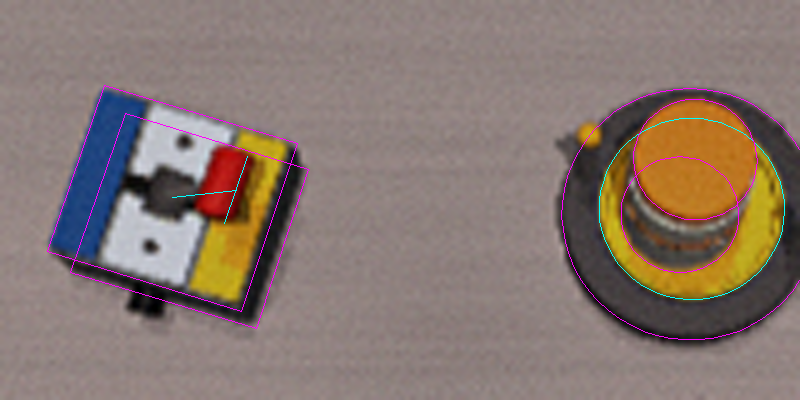

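View pics/o2.png

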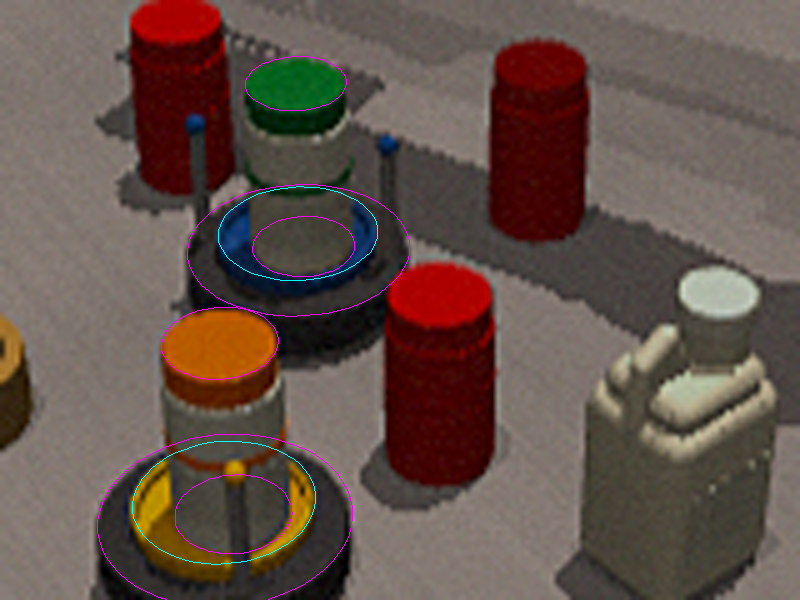

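View pics/o3.png

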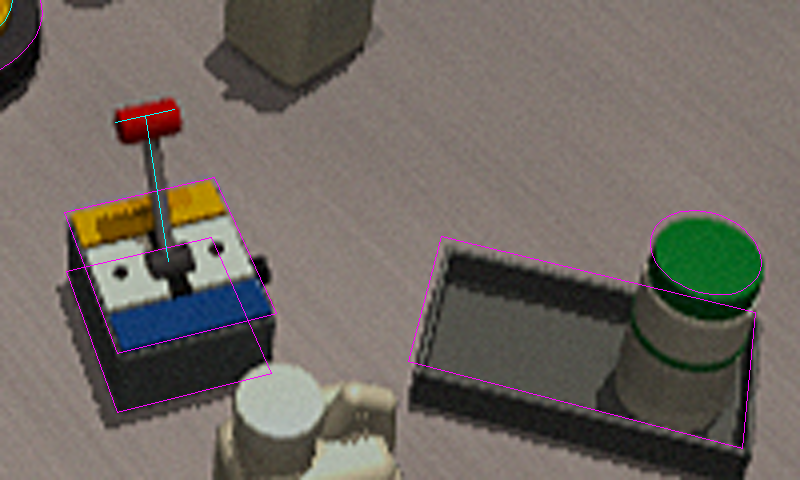

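```bash
python3 - <<'E'
from h import *
from scipy.optimize import least_squares
c=bot.read_camera("top");s=bot.read_camera("scene")
hs=cv2.cvtColor(s["image"],cv2.COLOR_RGB2HSV).astype(int)
m=((hs[...,0]<6)|(hs[...,0]>174))&(hs[...,1]>150)&(hs[...,2]>60);m[:240]=0;m[265:]=0
v,u=np.nonzero(m);print(len(u),u.mean(),v.mean(),np.c_[u,v].min(0),np.c_[u,v].max(0))
ps=(u.mean(),v.mean())
hs=cv2.cvtColor(c["image"],cv2.COLOR_RGB2HSV).astype(int)
m=((hs[...,0]<6)|(hs[...,0]>174))&(hs[...,1]>150)&(hs[...,2]>40);m[:,:190]=0;m[:,230:]=0;m[:140]=0;m[190:]=0
v,u=np.nonzero(m);pt=(u.mean(),v.mean());print(len(u),pt)
r=least_squares(lambda p:np.r_[proj(c,p)[0]-pt,proj(s,p)[0]-ps],[.6,.11,.13]);print(r.x,r.fun)
for z in(.125,.13,.135):print(onz(c,*pt,z),onz(s,*ps,z))
# lids two view
for p,n in(((.6025,-.123,.165),"work"),((.4422,-.3142,.165),"done")):print(n,proj(s,p),proj(c,p))
E
```

```text
113 276.9380530973451 249.38938053097345 [269 245] [284 254]
110 (np.float64(214.29090909090908), np.float64(161.4181818181818))
[0.59619511 0.11113859 0.13536189] [-0.15601558  0.18589682 -0.22340188 -0.03005608]
[0.59917414 0.11239609 0.125     ] [0.59004035 0.10329368 0.125     ]
[0.59796653 0.11160582 0.13      ] [0.59282873 0.10725742 0.13      ]
[0.59675893 0.11081554 0.135     ] [0.5956171  0.11122117 0.135     ]
work [[223.54921945 188.03826773]] [[308.55156777 156.40287296]]
done [[238.6980982  136.15991808]] [[389.28434159 222.34270201]]
```

Request:
arm_command:
  series:
    - {"x": 0.45,"y": 0.95,"z": 0.1,"az": 0.273,"grip": 0.3}
    - {"x": 0.45,"y": 0.95,"z": 0.1,"az": 0.273,"grip": 0.3}
    - {"x": 0.45,"y": 0.95,"z": 0.1,"az": 0.273,"grip": 0.3}
    - {"x": 0.45,"y": 0.95,"z": 0.1,"az": 0.273,"grip": 0.3}
    - {"x": 0.45,"y": 0.95,"z": 0.1,"az": 0.273,"grip": 0.3}
  newtons: 15

```text
$.series[0]: bad value
```

Request:
arm_command:
  series:
    - {"x": 0.45,"y": 0.95,"z": 0.1,"ax": 0,"ay": 0,"az": 0.273,"grip": 0.3}
    - {"x": 0.45,"y": 0.95,"z": 0.1,"ax": 0,"ay": 0,"az": 0.273,"grip": 0.3}
    - {"x": 0.45,"y": 0.95,"z": 0.1,"ax": 0,"ay": 0,"az": 0.273,"grip": 0.3}
    - {"x": 0.45,"y": 0.95,"z": 0.1,"ax": 0,"ay": 0,"az": 0.273,"grip": 0.3}
    - {"x": 0.45,"y": 0.95,"z": 0.1,"ax": 0,"ay": 0,"az": 0.273,"grip": 0.3}
  newtons: 15

```text
clock: 1.08
tool_pos: [0.3963, -0.3116, 0.2606]
orientation: [[-0.289, 0.0, 0.957], [-0.957, -0.001, -0.289], [0.001, -1.0, 0.001]]
ft_force: [1.6, 0.0, 0.1]
finger_gap: 0.661
```

Request:
arm_command:
  series:
    - {"x": 0.5,"y": 0.9,"z": 0,"ax": 0,"ay": 0,"az": 0,"grip": 0.3}
    - {"x": 0.5,"y": 0.9,"z": 0,"ax": 0,"ay": 0,"az": 0,"grip": 0.3}
    - {"x": 0.5,"y": 0.9,"z": 0,"ax": 0,"ay": 0,"az": 0,"grip": 0.3}
    - {"x": 0.5,"y": 0.9,"z": 0,"ax": 0,"ay": 0,"az": 0,"grip": 0.3}
    - {"x": 0.5,"y": 0.9,"z": 0,"ax": 0,"ay": 0,"az": 0,"grip": 0.3}

```text
clock: 1.7
tool_pos: [0.5465, -0.0415, 0.2605]
orientation: [[-0.293, 0.001, 0.956], [-0.956, -0.0, -0.293], [-0.0, -1.0, 0.001]]
ft_force: [1.8, 0.6, 0.0]
finger_gap: 0.65
```

Request:
arm_command:
  series:
    - {"x": 0.16,"y": 0.5,"z": 0,"ax": 0,"ay": 0,"az": 0,"grip": 0.3}
    - {"x": 0.16,"y": 0.5,"z": 0,"ax": 0,"ay": 0,"az": 0,"grip": 0.3}
    - {"x": 0.16,"y": 0.5,"z": 0,"ax": 0,"ay": 0,"az": 0,"grip": 0.3}
    - {"x": 0.16,"y": 0.5,"z": 0,"ax": 0,"ay": 0,"az": 0,"grip": 0.3}

```text
clock: 2.2
tool_pos: [0.5935, 0.1101, 0.2599]
orientation: [[-0.288, -0.0, 0.958], [-0.958, 0.002, -0.288], [-0.001, -1.0, -0.001]]
ft_force: [0.2, -0.8, -1.1]
finger_gap: 0.65
```

```bash
python3 - <<'E'
from h import *
s=bot.read_state();w=bot.read_camera("wrist");T=toolT(s,w)
im=w["image"][:,:,::-1].copy()
def dot(p,col):
    q=proj(w,p,T)[0].round().astype(int);cv2.circle(im,tuple(q),3,col,1);return q
print(s["tool_pos"])
print(dot((.596,.111,.135),(255,255,0)),dot((.6086,.1515,.056),(255,0,255)))
for g in(-1,1):print(dot(np.array([.596,.111,.135])+g*.018*np.array([-.956,.292,0]),(0,255,0)))
hs=cv2.cvtColor(w["image"],cv2.COLOR_RGB2HSV).astype(int)
m=(((hs[...,0]<6)|(hs[...,0]>174))&(hs[...,1]>150)&(hs[...,2]>60)).astype(np.uint8)
n,l,st,ce=cv2.connectedComponentsWithStats(m)
for i in range(1,n):
    if st[i,4]>200:print(st[i],ce[i],onz(w,*ce[i],.137,T))
cv2.imwrite("pics/w1.png",im)
E
```

```text
[0.5935184  0.11008529 0.25992302]
[280 200] [280 144]
[302 200]
[259 200]
[260 187  42  23 725] [279.39724138 198.72137931] [0.59562595 0.11274512 0.137     ]
```

View pics/w1.png

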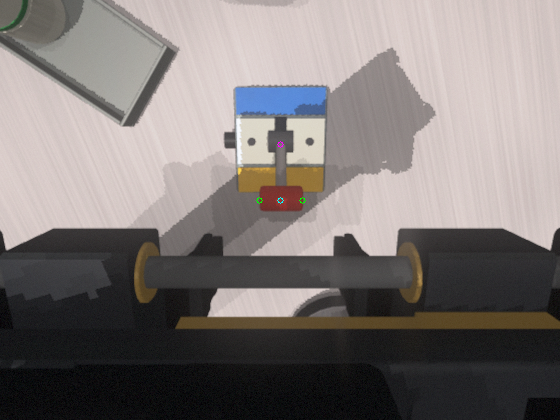

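Request:
arm_command:
  series:
    - {"x": 0.007,"y": 0.006,"z": -0.2,"ax": 0,"ay": 0,"az": 0,"grip": 0.3}
    - {"x": 0.007,"y": 0.006,"z": -0.4,"ax": 0,"ay": 0,"az": 0,"grip": 0.3}
    - {"x": 0.007,"y": 0.006,"z": -0.45,"ax": 0,"ay": 0,"az": 0,"grip": 0.3}
    - {"x": 0.007,"y": 0.006,"z": -0.45,"ax": 0,"ay": 0,"az": 0,"grip": -1}
    - {"x": 0.007,"y": 0.006,"z": -0.45,"ax": 0,"ay": 0,"az": 0,"grip": -1}

```text
clock: 2.88
tool_pos: [0.5974, 0.1084, 0.1279]
orientation: [[-0.293, 0.004, 0.956], [-0.956, 0.0, -0.293], [-0.002, -1.0, 0.003]]
ft_force: [0.3, 0.6, -0.5]
finger_gap: 0.502
```

Request:
arm_command:
  series:
    - {"x": 0,"y": 0,"z": 0,"ax": 0,"ay": 0,"az": 0,"grip": -1}
    - {"x": 0,"y": 0,"z": 0,"ax": 0,"ay": 0,"az": 0,"grip": -1}
    - {"x": 0,"y": 0,"z": 0,"ax": 0,"ay": 0,"az": 0,"grip": -1}

```text
clock: 3.25
tool_pos: [0.5958, 0.1086, 0.1274]
orientation: [[-0.293, 0.001, 0.956], [-0.956, -0.0, -0.293], [0.0, -1.0, 0.001]]
ft_force: [-6.9, -1.6, 9.3]
finger_gap: 0.41
```

Request:
arm_command:
  series:
    - {"x": 0.01,"y": 0.033,"z": 0.016,"ax": 0,"ay": 0,"az": 0,"grip": -1}
    - {"x": 0.02,"y": 0.065,"z": 0.027,"ax": 0,"ay": 0,"az": 0,"grip": -1}
    - {"x": 0.031,"y": 0.102,"z": 0.034,"ax": 0,"ay": 0,"az": 0,"grip": -1}
    - {"x": 0.042,"y": 0.136,"z": 0.037,"ax": 0,"ay": 0,"az": 0,"grip": -1}
    - {"x": 0.042,"y": 0.136,"z": 0.037,"ax": 0,"ay": 0,"az": 0,"grip": -1}

```text
clock: 3.88
tool_pos: [0.6084, 0.1508, 0.1381]
orientation: [[-0.291, 0.001, 0.957], [-0.957, 0.001, -0.291], [-0.001, -1.0, 0.001]]
ft_force: [-4.4, 2.0, 6.7]
finger_gap: 0.41
```

```bash
python3 - <<'E'
from h import *
s=bot.read_state();print(np.round(s["tool_pos"],4),np.round(s["ft_force"],1))
w=bot.read_camera("scene");cv2.imwrite("pics/s2.png",cv2.resize(w["image"][200:340,220:400,::-1],None,fx=4,fy=4,interpolation=2))
w=bot.read_camera("wrist");cv2.imwrite("pics/w2.png",w["image"][:,:,::-1])
E
```

```text
[0.6084 0.1508 0.1381] [-4.4  2.   6.7]
```

View pics/s2.png

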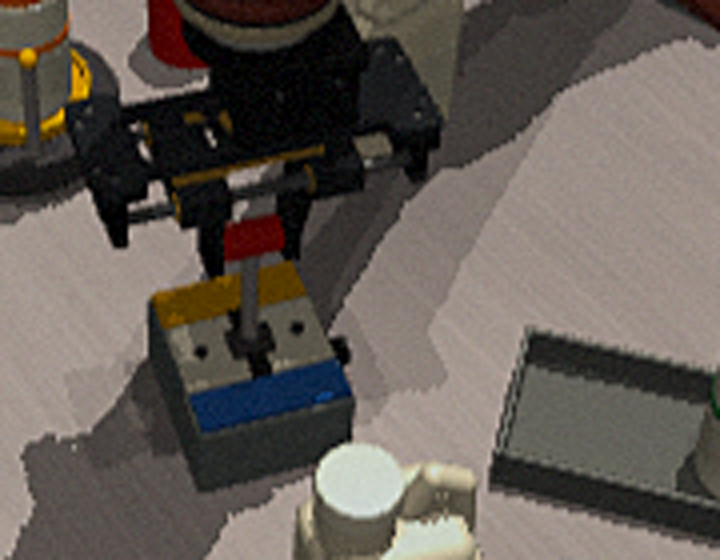

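View pics/w2.png

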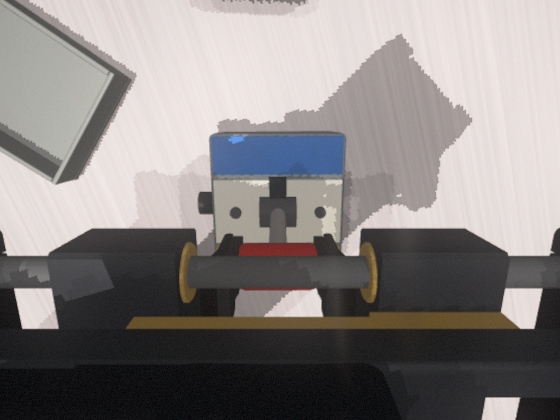

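```bash
cat > lev.py <<'E'
from h import *
from scipy.optimize import minimize_scalar
def lev():
    s=bot.read_camera("scene")
    hs=cv2.cvtColor(s["image"],cv2.COLOR_RGB2HSV).astype(int)
    m=((hs[...,0]<6)|(hs[...,0]>174))&(hs[...,1]>150)&(hs[...,2]>60);m[:240]=0;m[300:]=0;m[:,:262]=0;m[:,330:]=0
    v,u=np.nonzero(m);p=np.array([u.mean(),v.mean()])
    def g(a):x=.09*np.sin(a);return np.array([.6086+.292*x,.1515+.956*x,.056+.09*np.cos(a)])
    r=minimize_scalar(lambda a:np.sum((proj(s,g(a))[0]-p)**2),bounds=(-.9,.9),method="bounded")
    print("lever",len(u),p,r.x,r.fun**.5,"at0",proj(s,g(0))[0]);return s
if __name__=="__main__":lev()
E
python3 lev.py
```

```text
lever 130 [282.83846154 258.95384615] 0.0036246401781977714 0.4536663416965492 at0 [282.37781999 259.03271504]
```

Request:
arm_command:
  series:
    - {"x": 0,"y": 0,"z": 0,"ax": 0,"ay": 0,"az": 0,"grip": 0.3}
    - {"x": 0,"y": 0,"z": 0,"ax": 0,"ay": 0,"az": 0,"grip": 0.3}
    - {"x": 0,"y": 0,"z": 0.2,"ax": 0,"ay": 0,"az": 0,"grip": 1}
    - {"x": 0,"y": 0,"z": 0.4,"ax": 0,"ay": 0,"az": 0,"grip": 1}
    - {"x": -0.03,"y": -0.1,"z": 0.5,"ax": 0,"ay": 0,"az": 0.05,"grip": 1}

```text
clock: 4.65
tool_pos: [0.6001, 0.1216, 0.2901]
orientation: [[-0.134, 0.005, 0.991], [-0.991, 0.002, -0.134], [-0.003, -1.0, 0.004]]
ft_force: [-0.1, -0.6, -0.7]
finger_gap: 0.893
```

```bash
python3 - <<'E'
from lev import *
s=lev();print(np.round(bot.read_state()["tool_pos"],4))
E
```

```text
lever 139 [282.71942446 258.73381295] -0.004420840282877271 0.43293666968379796 at0 [282.37781999 259.03271504]
[0.6009 0.1155 0.2931]
```

Request:
arm_command:
  series:
    - {"x": -0.3,"y": -0.9,"z": -0.05,"ax": 0,"ay": 0,"az": 0.297,"grip": 1}
    - {"x": -0.3,"y": -0.9,"z": -0.05,"ax": 0,"ay": 0,"az": 0.297,"grip": 1}
    - {"x": -0.3,"y": -0.9,"z": -0.05,"ax": 0,"ay": 0,"az": 0.297,"grip": 1}
    - {"x": -0.3,"y": -0.9,"z": -0.05,"ax": 0,"ay": 0,"az": 0.297,"grip": 1}
    - {"x": -0.3,"y": -0.9,"z": -0.05,"ax": 0,"ay": 0,"az": 0.297,"grip": 1}

```text
clock: 5.32
tool_pos: [0.5113, -0.1462, 0.2716]
orientation: [[0.642, 0.001, 0.767], [-0.767, -0.001, 0.642], [0.001, -1.0, -0.0]]
ft_force: [1.2, -0.5, 1.5]
finger_gap: 1.001
```

Request:
arm_command:
  series:
    - {"x": -0.23,"y": -0.55,"z": 0,"ax": 0,"ay": 0,"az": 0,"grip": 1}
    - {"x": -0.23,"y": -0.55,"z": 0,"ax": 0,"ay": 0,"az": 0,"grip": 1}
    - {"x": -0.23,"y": -0.55,"z": 0,"ax": 0,"ay": 0,"az": 0,"grip": 1}
    - {"x": -0.23,"y": -0.55,"z": 0,"ax": 0,"ay": 0,"az": 0,"grip": 1}
    - {"x": -0.23,"y": -0.55,"z": 0,"ax": 0,"ay": 0,"az": 0,"grip": 1}

```text
clock: 5.95
tool_pos: [0.4434, -0.3087, 0.2716]
orientation: [[0.639, 0.0, 0.77], [-0.77, 0.0, 0.639], [-0.0, -1.0, 0.0]]
ft_force: [-0.0, 0.5, -0.1]
finger_gap: 1.004
```

```bash
cat > wv.py <<'E'
from ov import *
def wv(name,jar,plate,zb=.045,yaw=0):
    s=bot.read_state();w=bot.read_camera("wrist");T=toolT(s,w);w["extrinsics"]=T
    cu=[(circ(*jar,zb+.12,.03),(255,0,255)),(circ(*plate,.051,.05),(255,255,0)),(circ(*plate,.039,.07),(255,0,255))]
    for g in(-1,1):
        p=np.array([*plate,.131])+g*.06*np.array([-np.sin(yaw),np.cos(yaw),0]);cu.append((circ(*p,.005),(255,0,255)))
    z=s["orientation"]
    print(np.round(s["tool_pos"],4),np.round(s["ft_force"],1),s["finger_gap"],"yaw",np.degrees(np.arctan2(z[1][2],z[0][2])),"t",s["clock"])
    overlay(w["image"],w,cu,0,0,560,420,1,name)
    return s,w,T
E
python3 - <<'E'
from wv import *
wv("pics/w3.png",(.4422,-.3142),(.4417,-.3213),yaw=np.radians(45.4))
E
```

```text
[ 0.4434 -0.3087  0.2716] [-0.   0.5 -0.1] 1.0038832794624224 yaw 39.687590149847644 t 5.95
```

View pics/w3.png

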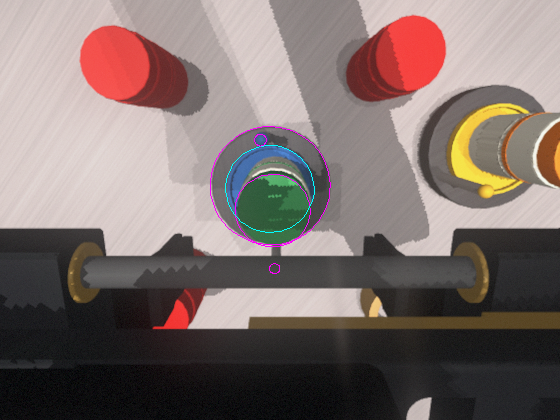

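Request:
arm_command:
  series:
    - {"x": -0.004,"y": -0.018,"z": -0.1,"ax": 0,"ay": 0,"az": 0.032,"grip": 1}
    - {"x": -0.004,"y": -0.018,"z": -0.3,"ax": 0,"ay": 0,"az": 0.032,"grip": 1}
    - {"x": -0.004,"y": -0.018,"z": -0.46,"ax": 0,"ay": 0,"az": 0.032,"grip": 1}
    - {"x": -0.004,"y": -0.018,"z": -0.52,"ax": 0,"ay": 0,"az": 0.032,"grip": 1}
    - {"x": -0.004,"y": -0.018,"z": -0.52,"ax": 0,"ay": 0,"az": 0.032,"grip": 1}
  newtons: 35

```text
clock: 6.62
tool_pos: [0.4424, -0.3136, 0.1156]
orientation: [[0.714, -0.001, 0.7], [-0.7, 0.001, 0.714], [-0.001, -1.0, 0.0]]
ft_force: [-0.1, -0.2, 0.7]
finger_gap: 1.004
```

```bash
python3 - <<'E'
from wv import *
wv("pics/w4.png",(.4422,-.3142),(.4417,-.3213),yaw=np.radians(45.4))
E
```

```text
[ 0.4424 -0.3136  0.1156] [-0.1 -0.2  0.7] 1.0042682364504971 yaw 45.55756117710402 t 6.625
```

View pics/w4.png

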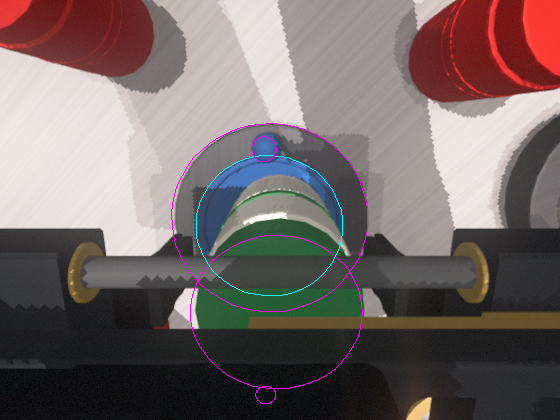

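Jar (lid around 275,300) sits between the fingers. Close.

Request:
arm_command:
  series:
    - {"x": 0,"y": 0,"z": 0,"ax": 0,"ay": 0,"az": 0,"grip": -1}
    - {"x": 0,"y": 0,"z": 0,"ax": 0,"ay": 0,"az": 0,"grip": -1}
    - {"x": 0,"y": 0,"z": 0,"ax": 0,"ay": 0,"az": 0,"grip": -1}
    - {"x": 0,"y": 0,"z": 0,"ax": 0,"ay": 0,"az": 0,"grip": -1}
    - {"x": 0,"y": 0,"z": 0,"ax": 0,"ay": 0,"az": 0,"grip": -1}

```text
clock: 7.3
tool_pos: [0.4426, -0.3145, 0.1164]
orientation: [[0.713, 0.001, 0.701], [-0.701, -0.001, 0.713], [0.001, -1.0, 0.0]]
ft_force: [0.1, 0.8, 5.9]
finger_gap: 0.726
```

Request:
arm_command:
  series:
    - {"x": 0,"y": 0,"z": 0.05,"ax": 0,"ay": 0,"az": 0,"grip": -1}
    - {"x": 0,"y": 0,"z": 0.15,"ax": 0,"ay": 0,"az": 0,"grip": -1}
    - {"x": 0,"y": 0,"z": 0.3,"ax": 0,"ay": 0,"az": 0,"grip": -1}
    - {"x": 0,"y": 0,"z": 0.45,"ax": 0,"ay": 0,"az": 0,"grip": -1}
    - {"x": 0,"y": 0,"z": 0.5,"ax": 0,"ay": 0,"az": 0,"grip": -1}

```text
clock: 7.92
tool_pos: [0.4426, -0.3149, 0.2686]
orientation: [[0.713, 0.003, 0.701], [-0.701, -0.002, 0.713], [0.004, -1.0, 0.0]]
ft_force: [0.0, -0.1, -2.7]
finger_gap: 0.723
```

Request:
arm_command:
  series:
    - {"x": 0.1,"y": 0.12,"z": 0.05,"ax": 0,"ay": 0,"az": 0,"grip": -1}
    - {"x": 0.22,"y": 0.26,"z": 0.1,"ax": 0,"ay": 0,"az": 0,"grip": -1}
    - {"x": 0.32,"y": 0.42,"z": 0.1,"ax": 0,"ay": 0,"az": -0.02,"grip": -1}
    - {"x": 0.4,"y": 0.58,"z": 0.1,"ax": 0,"ay": 0,"az": -0.03,"grip": -1}
    - {"x": 0.45,"y": 0.75,"z": 0.1,"ax": 0,"ay": 0,"az": -0.043,"grip": -1}

```text
clock: 8.55
tool_pos: [0.5771, -0.0881, 0.2941]
orientation: [[0.611, -0.002, 0.792], [-0.792, 0.001, 0.611], [-0.002, -1.0, -0.002]]
ft_force: [0.4, -0.5, -3.8]
finger_gap: 0.724
```

Request:
arm_command:
  series:
    - {"x": 0.03,"y": 0.16,"z": 0,"ax": 0,"ay": 0,"az": 0,"grip": -1}
    - {"x": 0.03,"y": 0.33,"z": 0,"ax": 0,"ay": 0,"az": 0,"grip": -1}
    - {"x": -0.02,"y": 0.5,"z": 0,"ax": 0,"ay": 0,"az": 0,"grip": -1}
    - {"x": -0.08,"y": 0.66,"z": 0,"ax": 0,"ay": 0,"az": 0,"grip": -1}
    - {"x": -0.15,"y": 0.8,"z": 0,"ax": 0,"ay": 0,"az": 0,"grip": -1}

```text
clock: 9.18
tool_pos: [0.5306, 0.1522, 0.2943]
orientation: [[0.613, -0.002, 0.79], [-0.79, -0.0, 0.613], [-0.001, -1.0, -0.002]]
ft_force: [0.3, 0.6, -3.3]
finger_gap: 0.725
```

Request:
arm_command:
  series:
    - {"x": -0.06,"y": 0.1,"z": 0,"ax": 0,"ay": 0,"az": 0,"grip": -1}
    - {"x": -0.13,"y": 0.22,"z": 0,"ax": 0,"ay": 0,"az": 0,"grip": -1}
    - {"x": -0.2,"y": 0.33,"z": 0,"ax": 0,"ay": 0,"az": 0,"grip": -1}
    - {"x": -0.255,"y": 0.424,"z": 0,"ax": 0,"ay": 0,"az": 0,"grip": -1}
    - {"x": -0.255,"y": 0.424,"z": -0.1,"ax": 0,"ay": 0,"az": 0,"grip": -1}

```text
clock: 9.8
tool_pos: [0.4539, 0.2811, 0.2663]
orientation: [[0.616, 0.002, 0.788], [-0.788, 0.002, 0.616], [-0.0, -1.0, 0.002]]
ft_force: [0.9, -0.2, -3.9]
finger_gap: 0.721
```

```bash
cat > tv.py <<'E'
from ov import *
import sys
tr=(.4249,.3171);ty=np.arctan2(-.791,.612)
def tv(name,which):
    s=bot.read_state();w=bot.read_camera(which)
    if which=="wrist":w["extrinsics"]=toolT(s,w)
    M=(255,0,255)
    jp=(s["tool_pos"][0],s["tool_pos"][1]);
    cu=[(rect(tr,ty,.095,.05,.03),M),(rect(tr,ty,.091,.046,.004),M),(circ(.3921,.3572,.124,.03),M),(circ(.454,.2795,.004,.032),(255,255,0)),(circ(*jp,s["tool_pos"][2]-.071,.032),(0,255,0)),(circ(*jp,s["tool_pos"][2]+.049,.03),(0,255,0))]
    print(np.round(s["tool_pos"],4),np.round(s["ft_force"],1),s["finger_gap"],s["clock"])
    if which=="wrist":overlay(w["image"],w,cu,0,0,560,420,1,name)
    elif which=="top":overlay(w["image"],w,cu,80,150,200,150,4,name)
    else:overlay(w["image"],w,cu,300,180,180,150,4,name)
E
python3 - <<'E'
from tv import *
tv("pics/w5.png","wrist");tv("pics/s5.png","scene")
E
```

```text
[0.4539 0.2811 0.2663] [ 0.9 -0.2 -3.9] 0.7212465605322694 9.8
[0.4532 0.2779 0.261 ] [-1.8 -0.8 -7.4] 0.720586191423388 9.85
```

View pics/w5.png

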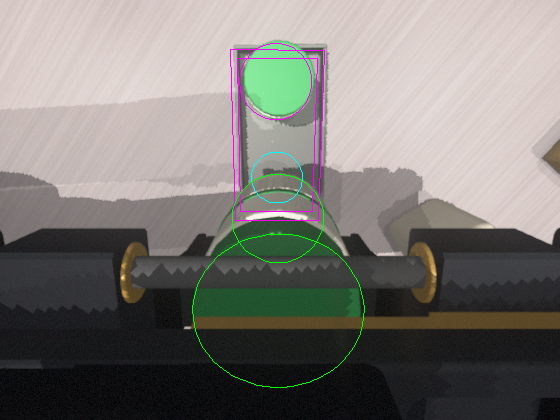

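View pics/s5.png

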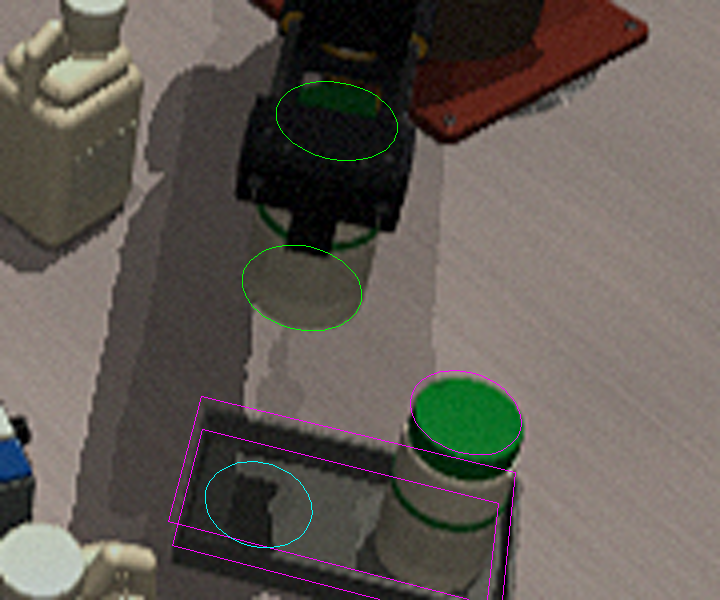

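Request:
arm_command:
  series:
    - {"x": 0.003,"y": 0.003,"z": -0.12,"ax": 0,"ay": 0,"az": 0,"grip": -1}
    - {"x": 0.003,"y": 0.003,"z": -0.27,"ax": 0,"ay": 0,"az": 0,"grip": -1}
    - {"x": 0.003,"y": 0.003,"z": -0.42,"ax": 0,"ay": 0,"az": 0,"grip": -1}
    - {"x": 0.003,"y": 0.003,"z": -0.54,"ax": 0,"ay": 0,"az": 0,"grip": -1}
    - {"x": 0.003,"y": 0.003,"z": -0.58,"ax": 0,"ay": 0,"az": 0,"grip": -1}

```text
clock: 10.52
tool_pos: [0.4557, 0.2772, 0.0898]
orientation: [[0.611, -0.004, 0.791], [-0.791, -0.002, 0.611], [-0.001, -1.0, -0.004]]
ft_force: [-0.2, -0.3, -2.4]
finger_gap: 0.728
```

```bash
python3 - <<'E'
from tv import *
tv("pics/w6.png","wrist");tv("pics/s6.png","scene")
E
```

```text
[0.4557 0.2772 0.0898] [-0.2 -0.3 -2.4] 0.7277586496952775 10.525
[0.4557 0.2774 0.0896] [-1.  -1.4 -3.3] 0.7241006813793622 10.575
```

View pics/s6.png

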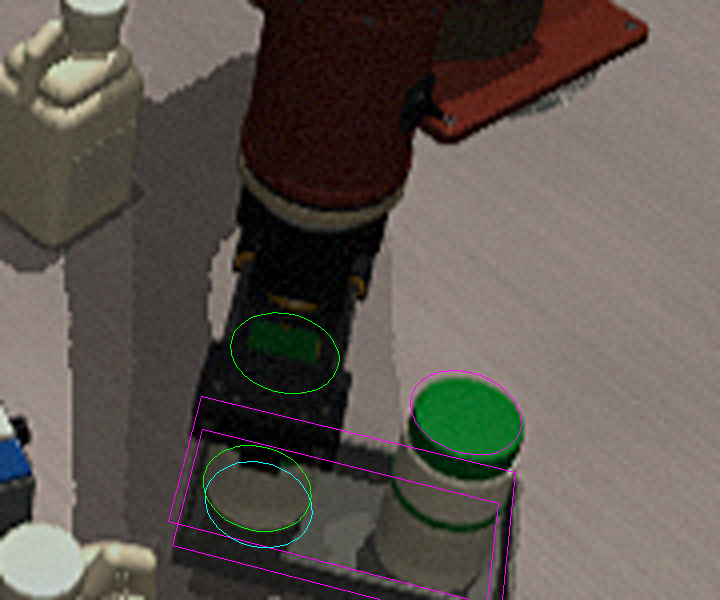

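View pics/w6.png

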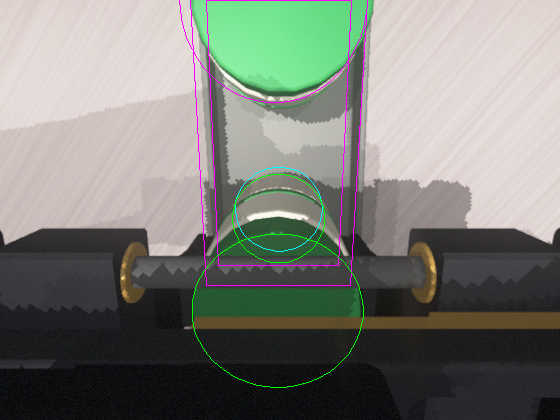

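Request:
arm_command:
  series:
    - {"x": 0.004,"y": 0.011,"z": -0.01,"ax": 0,"ay": 0,"az": 0,"grip": -1}
    - {"x": 0.004,"y": 0.011,"z": -0.025,"ax": 0,"ay": 0,"az": 0,"grip": -1}
    - {"x": 0.004,"y": 0.011,"z": -0.038,"ax": 0,"ay": 0,"az": 0,"grip": -1}
    - {"x": 0.004,"y": 0.011,"z": -0.046,"ax": 0,"ay": 0,"az": 0,"grip": -1}
    - {"x": 0.004,"y": 0.011,"z": -0.046,"ax": 0,"ay": 0,"az": 0,"grip": -1}

```text
clock: 11.25
tool_pos: [0.4574, 0.2819, 0.0777]
orientation: [[0.612, -0.0, 0.791], [-0.791, -0.0, 0.612], [-0.0, -1.0, -0.0]]
ft_force: [0.7, 0.4, -2.8]
finger_gap: 0.725
```

Request:
arm_command:
  series:
    - {"x": 0,"y": 0,"z": -0.004,"ax": 0,"ay": 0,"az": 0,"grip": -1}
    - {"x": 0,"y": 0,"z": -0.008,"ax": 0,"ay": 0,"az": 0,"grip": -1}
    - {"x": 0,"y": 0,"z": -0.01,"ax": 0,"ay": 0,"az": 0,"grip": -1}

```text
clock: 11.62
tool_pos: [0.4577, 0.2821, 0.0753]
orientation: [[0.612, 0.0, 0.791], [-0.791, -0.0, 0.612], [0.0, -1.0, -0.0]]
ft_force: [-2.1, -1.4, 8.3]
finger_gap: 0.719
```

Request:
arm_command:
  series:
    - {"x": 0,"y": 0,"z": 0,"ax": 0,"ay": 0,"az": 0,"grip": 0.9}
    - {"x": 0,"y": 0,"z": 0,"ax": 0,"ay": 0,"az": 0,"grip": 1}
    - {"x": 0,"y": 0,"z": 0,"ax": 0,"ay": 0,"az": 0,"grip": 1}

```text
clock: 12.0
tool_pos: [0.4577, 0.282, 0.0749]
orientation: [[0.612, 0.0, 0.791], [-0.791, 0.0, 0.612], [0.0, -1.0, 0.0]]
ft_force: [-0.1, -0.5, 0.7]
finger_gap: 0.96
```

Request:
arm_command:
  series:
    - {"x": 0,"y": 0,"z": 0.05,"ax": 0,"ay": 0,"az": 0,"grip": 1}
    - {"x": 0,"y": 0,"z": 0.2,"ax": 0,"ay": 0,"az": 0,"grip": 1}
    - {"x": 0,"y": 0,"z": 0.4,"ax": 0,"ay": 0,"az": 0,"grip": 1}
    - {"x": 0,"y": 0,"z": 0.6,"ax": 0,"ay": 0,"az": 0,"grip": 1}
    - {"x": 0,"y": -0.1,"z": 0.65,"ax": 0,"ay": 0,"az": -0.05,"grip": 1}

```text
clock: 12.62
tool_pos: [0.4579, 0.2551, 0.2751]
orientation: [[0.482, 0.006, 0.876], [-0.876, 0.004, 0.482], [-0.001, -1.0, 0.007]]
ft_force: [1.1, -0.7, -1.6]
finger_gap: 1.002
```

```bash
python3 - <<'E'
from tv import *
from lev import lev
tv("pics/t7.png","top");tv("pics/s7.png","scene");lev()
E
```

```text
[0.4579 0.2551 0.2751] [ 1.1 -0.7 -1.6] 1.0020119190162218 12.625
[0.4591 0.2498 0.275 ] [ 3.2 -1.4  0.5] 1.00579197984762 12.675
lever 132 [282.49242424 258.5530303 ] -0.012789200115751168 0.29837391789220763 at0 [282.37781999 259.03271504]
```

View pics/s7.png

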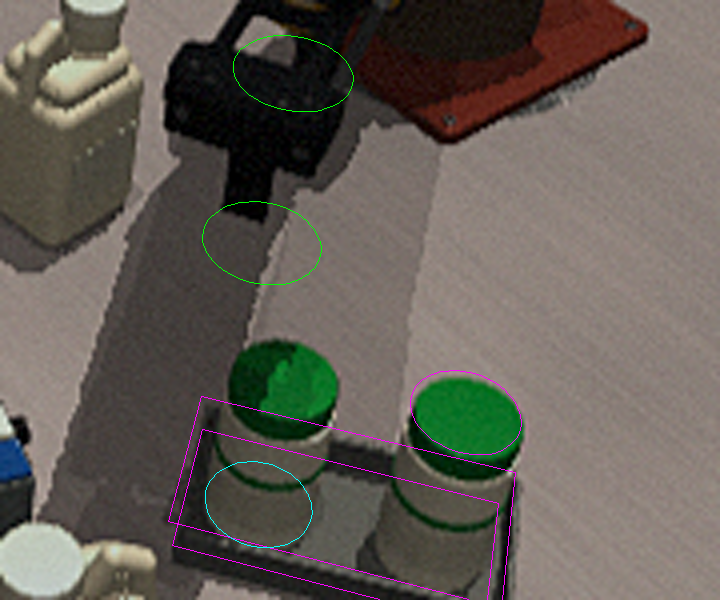

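View pics/t7.png

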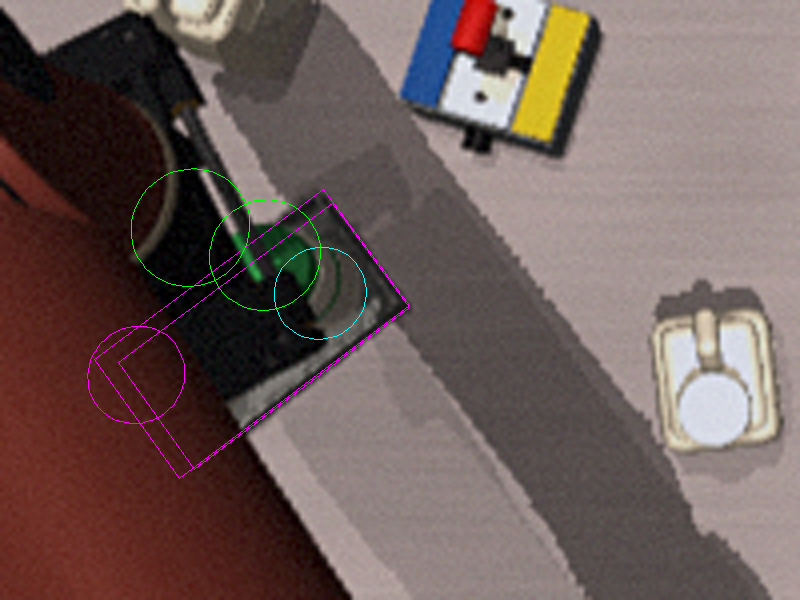

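Request:
arm_command:
  series:
    - {"x": 0.35,"y": -0.85,"z": 0,"ax": 0,"ay": 0,"az": -0.264,"grip": 1}
    - {"x": 0.35,"y": -0.85,"z": 0,"ax": 0,"ay": 0,"az": -0.264,"grip": 1}
    - {"x": 0.35,"y": -0.85,"z": 0,"ax": 0,"ay": 0,"az": -0.264,"grip": 1}
    - {"x": 0.35,"y": -0.85,"z": 0,"ax": 0,"ay": 0,"az": -0.264,"grip": 1}
    - {"x": 0.35,"y": -0.85,"z": 0,"ax": 0,"ay": 0,"az": -0.264,"grip": 1}

```text
clock: 13.4
tool_pos: [0.5631, -0.0066, 0.2688]
orientation: [[-0.328, -0.002, 0.945], [-0.945, -0.0, -0.328], [0.001, -1.0, -0.002]]
ft_force: [-0.4, 0.5, -0.2]
finger_gap: 0.998
```

Request:
arm_command:
  series:
    - {"x": 0.13,"y": -0.4,"z": 0,"ax": 0,"ay": 0,"az": 0,"grip": 1}
    - {"x": 0.13,"y": -0.4,"z": 0,"ax": 0,"ay": 0,"az": 0,"grip": 1}
    - {"x": 0.13,"y": -0.4,"z": 0,"ax": 0,"ay": 0,"az": 0,"grip": 1}
    - {"x": 0.13,"y": -0.4,"z": 0,"ax": 0,"ay": 0,"az": 0,"grip": 1}

```text
clock: 13.9
tool_pos: [0.6016, -0.1217, 0.2691]
orientation: [[-0.32, -0.001, 0.947], [-0.947, 0.002, -0.32], [-0.001, -1.0, -0.002]]
ft_force: [0.4, 1.6, 0.8]
finger_gap: 0.999
```

```bash
python3 - <<'E'
from wv import *
wv("pics/w8.png",(.6025,-.123),(.6045,-.129),yaw=np.radians(-18.9))
E
```

```text
[ 0.6016 -0.1217  0.2691] [0.4 1.6 0.8] 0.9991915763686265 yaw -18.66591957558413 t 13.9
```

View pics/w8.png

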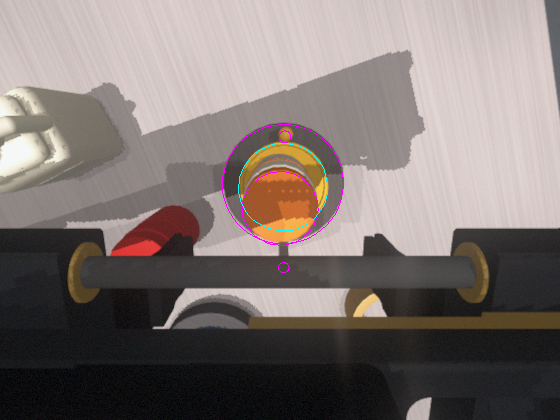

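Request:
arm_command:
  series:
    - {"x": 0.003,"y": -0.004,"z": -0.1,"ax": 0,"ay": 0,"az": 0,"grip": 1}
    - {"x": 0.003,"y": -0.004,"z": -0.28,"ax": 0,"ay": 0,"az": 0,"grip": 1}
    - {"x": 0.003,"y": -0.004,"z": -0.44,"ax": 0,"ay": 0,"az": 0,"grip": 1}
    - {"x": 0.003,"y": -0.004,"z": -0.51,"ax": 0,"ay": 0,"az": 0,"grip": 1}
    - {"x": 0.003,"y": -0.004,"z": -0.51,"ax": 0,"ay": 0,"az": 0,"grip": 1}

```text
clock: 14.58
tool_pos: [0.6013, -0.122, 0.1155]
orientation: [[-0.319, -0.003, 0.948], [-0.948, 0.001, -0.319], [-0.0, -1.0, -0.003]]
ft_force: [-0.3, -0.0, 0.2]
finger_gap: 1.003
```

Request:
arm_command:
  series:
    - {"x": 0,"y": 0,"z": 0,"ax": 0,"ay": 0,"az": 0,"grip": -1}
    - {"x": 0,"y": 0,"z": 0,"ax": 0,"ay": 0,"az": 0,"grip": -1}
    - {"x": 0,"y": 0,"z": 0,"ax": 0,"ay": 0,"az": 0,"grip": -1}
    - {"x": 0,"y": 0,"z": 0,"ax": 0,"ay": 0,"az": 0,"grip": -1}
    - {"x": 0,"y": 0,"z": 0,"ax": 0,"ay": 0,"az": 0,"grip": -1}

```text
clock: 15.2
tool_pos: [0.6027, -0.1242, 0.1178]
orientation: [[-0.322, 0.001, 0.947], [-0.947, -0.0, -0.322], [-0.0, -1.0, 0.001]]
ft_force: [-2.7, 1.1, 7.1]
finger_gap: 0.726
```

Request:
arm_command:
  series:
    - {"x": 0,"y": 0,"z": 0.05,"ax": 0,"ay": 0,"az": 0,"grip": -1}
    - {"x": 0,"y": 0,"z": 0.15,"ax": 0,"ay": 0,"az": 0,"grip": -1}
    - {"x": 0,"y": 0,"z": 0.3,"ax": 0,"ay": 0,"az": 0,"grip": -1}
    - {"x": 0,"y": 0,"z": 0.45,"ax": 0,"ay": 0,"az": 0,"grip": -1}
    - {"x": 0,"y": 0,"z": 0.5,"ax": 0,"ay": 0,"az": 0,"grip": -1}

```text
clock: 15.82
tool_pos: [0.6035, -0.1242, 0.2702]
orientation: [[-0.322, 0.004, 0.947], [-0.947, -0.001, -0.322], [-0.001, -1.0, 0.004]]
ft_force: [0.6, 0.0, -4.0]
finger_gap: 0.729
```

Request:
arm_command:
  series:
    - {"x": -0.05,"y": -0.06,"z": 0.05,"ax": 0,"ay": 0,"az": 0.05,"grip": -1}
    - {"x": -0.13,"y": -0.16,"z": 0.05,"ax": 0,"ay": 0,"az": 0.1,"grip": -1}
    - {"x": -0.22,"y": -0.27,"z": 0.05,"ax": 0,"ay": 0,"az": 0.15,"grip": -1}
    - {"x": -0.31,"y": -0.38,"z": 0.05,"ax": 0,"ay": 0,"az": 0.2,"grip": -1}
    - {"x": -0.4,"y": -0.49,"z": 0.05,"ax": 0,"ay": 0,"az": 0.25,"grip": -1}

```text
clock: 16.45
tool_pos: [0.4809, -0.2721, 0.2806]
orientation: [[0.446, -0.002, 0.895], [-0.895, 0.001, 0.446], [-0.002, -1.0, -0.001]]
ft_force: [-0.5, -1.1, -3.3]
finger_gap: 0.728
```

Request:
arm_command:
  series:
    - {"x": -0.08,"y": -0.1,"z": 0,"ax": 0,"ay": 0,"az": 0.05,"grip": -1}
    - {"x": -0.139,"y": -0.167,"z": -0.02,"ax": 0,"ay": 0,"az": 0.107,"grip": -1}
    - {"x": -0.139,"y": -0.167,"z": -0.05,"ax": 0,"ay": 0,"az": 0.107,"grip": -1}
    - {"x": -0.139,"y": -0.167,"z": -0.05,"ax": 0,"ay": 0,"az": 0.107,"grip": -1}
    - {"x": -0.139,"y": -0.167,"z": -0.05,"ax": 0,"ay": 0,"az": 0.107,"grip": -1}

```text
clock: 17.08
tool_pos: [0.4414, -0.3203, 0.2667]
orientation: [[0.713, -0.0, 0.701], [-0.701, 0.0, 0.713], [-0.0, -1.0, 0.0]]
ft_force: [-0.6, 0.3, -3.3]
finger_gap: 0.729
```

```bash
python3 - <<'E'
from wv import *
s,w,T=wv("pics/w9.png",(.4417,-.3213),(.4417,-.3213),yaw=np.radians(45.4),zb=.197)
from lev import lev
s=lev();p=bot.read_state()["tool_pos"];print(p)
cu=[(circ(p[0],p[1],p[2]-.072,.032),(0,255,0)),(circ(.4417,-.3213,.051,.05),(255,255,0)),(circ(.4417,-.3213,.039,.07),(255,0,255))]
overlay(s["image"],s,cu,180,90,150,120,5,"pics/s9.png")
E
```

```text
[ 0.4414 -0.3203  0.2667] [-0.6  0.3 -3.3] 0.7290232418994611 yaw 45.508471188682385 t 17.075
lever 126 [282.53174603 258.38095238] -0.017415059882242293 0.4042477643187201 at0 [282.37781999 259.03271504]
[ 0.44143526 -0.32062737  0.2670243 ]
```

View pics/w9.png

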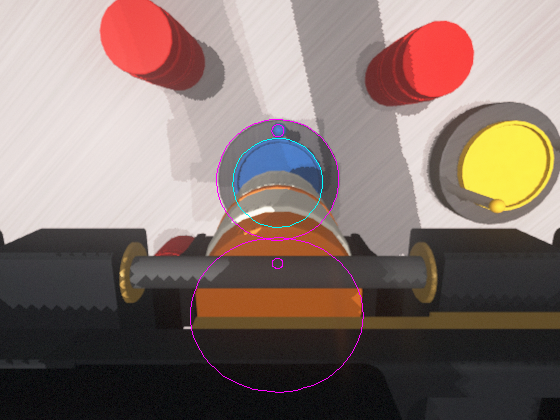

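View pics/s9.png

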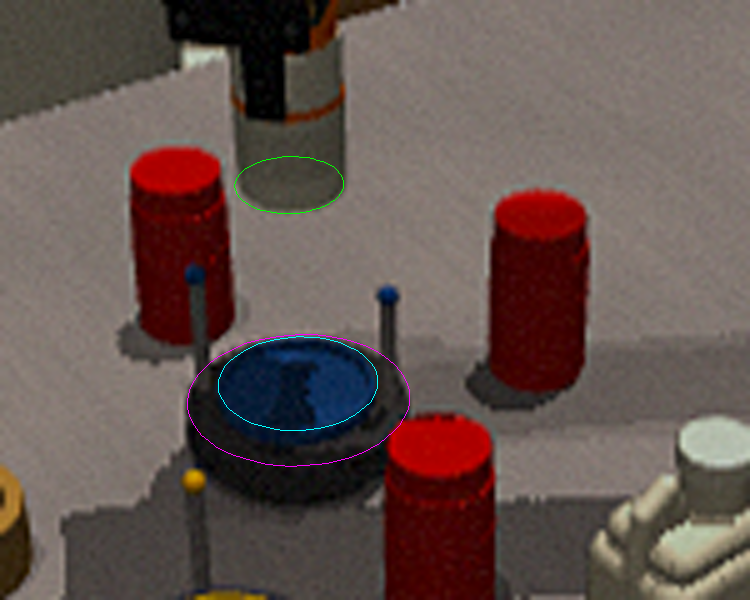

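Request:
arm_command:
  series:
    - {"x": 0,"y": -0.002,"z": -0.08,"ax": 0,"ay": 0,"az": 0,"grip": -1}
    - {"x": 0,"y": -0.002,"z": -0.21,"ax": 0,"ay": 0,"az": 0,"grip": -1}
    - {"x": 0,"y": -0.002,"z": -0.34,"ax": 0,"ay": 0,"az": 0,"grip": -1}
    - {"x": 0,"y": -0.002,"z": -0.43,"ax": 0,"ay": 0,"az": 0,"grip": -1}
    - {"x": 0,"y": -0.002,"z": -0.46,"ax": 0,"ay": 0,"az": 0,"grip": -1}

```text
clock: 17.8
tool_pos: [0.4404, -0.3211, 0.1275]
orientation: [[0.713, -0.002, 0.701], [-0.701, 0.001, 0.713], [-0.002, -1.0, -0.0]]
ft_force: [0.3, -0.6, -2.5]
finger_gap: 0.729
```

Request:
arm_command:
  series:
    - {"x": 0,"y": 0,"z": -0.007,"ax": 0,"ay": 0,"az": 0,"grip": -1}
    - {"x": 0,"y": 0,"z": -0.014,"ax": 0,"ay": 0,"az": 0,"grip": -1}
    - {"x": 0,"y": 0,"z": -0.02,"ax": 0,"ay": 0,"az": 0,"grip": -1}
    - {"x": 0,"y": 0,"z": -0.025,"ax": 0,"ay": 0,"az": 0,"grip": -1}
    - {"x": 0,"y": 0,"z": -0.025,"ax": 0,"ay": 0,"az": 0,"grip": -1}

```text
clock: 18.42
tool_pos: [0.4408, -0.322, 0.1214]
orientation: [[0.713, 0.0, 0.701], [-0.701, -0.0, 0.713], [0.0, -1.0, -0.0]]
ft_force: [0.6, 0.5, -3.3]
finger_gap: 0.729
```

Request:
arm_command:
  series:
    - {"x": 0,"y": 0,"z": -0.004,"ax": 0,"ay": 0,"az": 0,"grip": -1}
    - {"x": 0,"y": 0,"z": -0.008,"ax": 0,"ay": 0,"az": 0,"grip": -1}
    - {"x": 0,"y": 0,"z": -0.012,"ax": 0,"ay": 0,"az": 0,"grip": -1}
    - {"x": 0,"y": 0,"z": -0.012,"ax": 0,"ay": 0,"az": 0,"grip": -1}

```text
clock: 18.92
tool_pos: [0.4408, -0.322, 0.1178]
orientation: [[0.713, 0.0, 0.701], [-0.701, -0.0, 0.713], [0.0, -1.0, -0.0]]
ft_force: [0.3, 0.2, -2.9]
finger_gap: 0.733
```

Request:
arm_command:
  series:
    - {"x": 0,"y": 0,"z": -0.004,"ax": 0,"ay": 0,"az": 0,"grip": -1}
    - {"x": 0,"y": 0,"z": -0.008,"ax": 0,"ay": 0,"az": 0,"grip": -1}
    - {"x": 0,"y": 0,"z": -0.008,"ax": 0,"ay": 0,"az": 0,"grip": -1}

```text
clock: 19.3
tool_pos: [0.4414, -0.3225, 0.1177]
orientation: [[0.713, 0.001, 0.701], [-0.701, -0.002, 0.713], [0.002, -1.0, -0.001]]
ft_force: [-6.2, 3.4, 19.0]
finger_gap: 0.729
```

Request:
arm_command:
  series:
    - {"x": 0,"y": 0,"z": 0.005,"ax": 0,"ay": 0,"az": 0,"grip": -1}
    - {"x": 0,"y": 0,"z": 0.005,"ax": 0,"ay": 0,"az": 0,"grip": 0.9}
    - {"x": 0,"y": 0,"z": 0.005,"ax": 0,"ay": 0,"az": 0,"grip": 1}
    - {"x": 0,"y": 0,"z": 0.005,"ax": 0,"ay": 0,"az": 0,"grip": 1}
    - {"x": 0,"y": 0,"z": 0.005,"ax": 0,"ay": 0,"az": 0,"grip": 1}

```text
clock: 19.92
tool_pos: [0.4408, -0.3219, 0.1167]
orientation: [[0.713, -0.0, 0.701], [-0.701, 0.0, 0.713], [-0.0, -1.0, -0.0]]
ft_force: [-0.6, -0.0, 0.2]
finger_gap: 0.986
```

Request:
arm_command:
  series:
    - {"x": 0,"y": 0,"z": 0.05,"ax": 0,"ay": 0,"az": 0,"grip": 1}
    - {"x": 0,"y": 0,"z": 0.2,"ax": 0,"ay": 0,"az": 0,"grip": 1}
    - {"x": 0,"y": 0,"z": 0.4,"ax": 0,"ay": 0,"az": 0,"grip": 1}
    - {"x": 0,"y": 0,"z": 0.5,"ax": 0,"ay": 0,"az": 0,"grip": 1}
    - {"x": 0,"y": 0,"z": 0.5,"ax": 0,"ay": 0,"az": 0,"grip": 0.3}

```text
clock: 20.55
tool_pos: [0.4421, -0.3225, 0.2707]
orientation: [[0.713, 0.004, 0.701], [-0.701, -0.004, 0.713], [0.006, -1.0, 0.0]]
ft_force: [-0.1, -0.2, -0.9]
finger_gap: 0.95
```

```bash
python3 - <<'E'
from wv import *
s,w,T=wv("pics/w10.png",(.4417,-.3213),(.4417,-.3213),yaw=np.radians(45.4))
from lev import lev
s=lev()
cu=[(circ(.4417,-.3213,.165,.03),(0,255,0)),(circ(.4417,-.3213,.051,.05),(255,255,0)),(circ(.4417,-.3213,.039,.07),(255,0,255))]
overlay(s["image"],s,cu,180,90,150,120,5,"pics/s10.png")
E
```

```text
[ 0.4421 -0.3225  0.2707] [-0.1 -0.2 -0.9] 0.9501582663099719 yaw 45.48733598227646 t 20.55
lever 127 [282.54330709 258.4015748 ] -0.016643100576232476 0.4064101867619785 at0 [282.37781999 259.03271504]
```

View pics/w10.png

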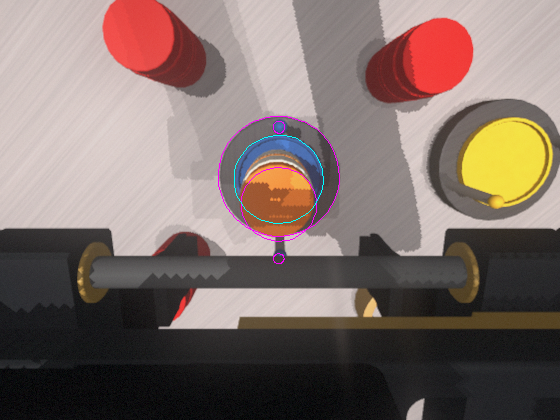

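View pics/s10.png

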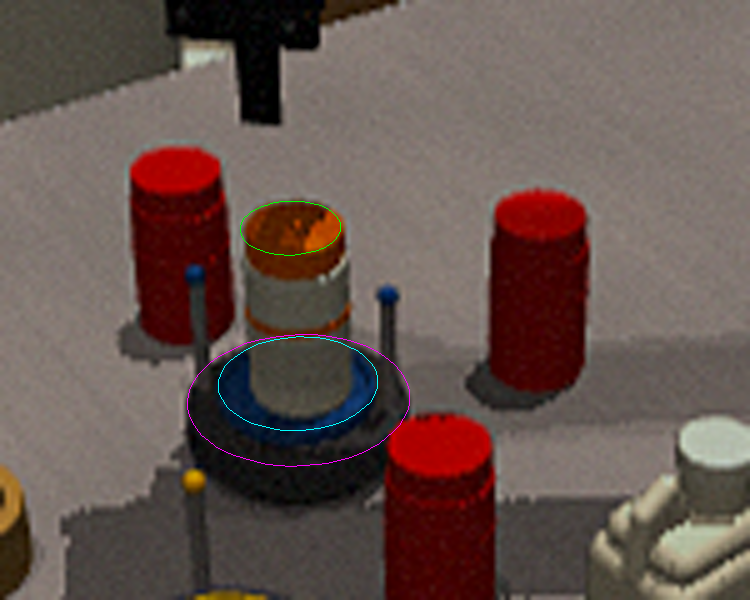

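Request:
arm_command:
  series:
    - {"x": 0.35,"y": 0.95,"z": 0,"ax": 0,"ay": 0,"az": -0.29,"grip": 0.3}
    - {"x": 0.35,"y": 0.95,"z": 0,"ax": 0,"ay": 0,"az": -0.29,"grip": 0.3}
    - {"x": 0.35,"y": 0.95,"z": 0,"ax": 0,"ay": 0,"az": -0.29,"grip": 0.3}
    - {"x": 0.35,"y": 0.95,"z": 0,"ax": 0,"ay": 0,"az": -0.29,"grip": 0.3}
    - {"x": 0.35,"y": 0.95,"z": 0,"ax": 0,"ay": 0,"az": -0.29,"grip": 0.3}
  newtons: 15

```text
clock: 21.28
tool_pos: [0.5375, -0.0589, 0.2658]
orientation: [[-0.048, -0.002, 0.999], [-0.999, 0.0, -0.048], [-0.0, -1.0, -0.002]]
ft_force: [1.2, 0.2, 0.4]
finger_gap: 0.652
```

Request:
arm_command:
  series:
    - {"x": 0.2,"y": 0.63,"z": 0,"ax": 0,"ay": 0,"az": -0.057,"grip": 0.3}
    - {"x": 0.2,"y": 0.63,"z": 0,"ax": 0,"ay": 0,"az": -0.057,"grip": 0.3}
    - {"x": 0.2,"y": 0.63,"z": 0,"ax": 0,"ay": 0,"az": -0.057,"grip": 0.3}
    - {"x": 0.2,"y": 0.63,"z": 0,"ax": 0,"ay": 0,"az": -0.057,"grip": 0.3}
    - {"x": 0.2,"y": 0.63,"z": 0,"ax": 0,"ay": 0,"az": -0.057,"grip": 0.3}

```text
clock: 21.9
tool_pos: [0.5972, 0.1295, 0.2655]
orientation: [[-0.217, -0.003, 0.976], [-0.976, 0.0, -0.217], [0.0, -1.0, -0.003]]
ft_force: [-0.2, -0.2, 0.0]
finger_gap: 0.65
```

```bash
python3 - <<'E'
from h import *
s=bot.read_state();w=bot.read_camera("wrist");T=toolT(s,w);z=s["orientation"]
print(s["tool_pos"],np.degrees(np.arctan2(z[1][2],z[0][2])),s["finger_gap"],s["clock"])
hs=cv2.cvtColor(w["image"],cv2.COLOR_RGB2HSV).astype(int)
m=(((hs[...,0]<6)|(hs[...,0]>174))&(hs[...,1]>150)&(hs[...,2]>60)).astype(np.uint8)
n,l,st,ce=cv2.connectedComponentsWithStats(m)
for i in range(1,n):
    if st[i,4]>200:print(st[i],ce[i],onz(w,*ce[i],.148,T))
cv2.imwrite("pics/w11.png",w["image"][:,:,::-1])
E
```

```text
[0.59720716 0.12949824 0.265522  ] -12.537154105528481 0.6503652529960928 21.9
[265 162  44  27 965] [285.8238342  174.85595855] [0.60850836 0.15161711 0.148     ]
```

View pics/w11.png

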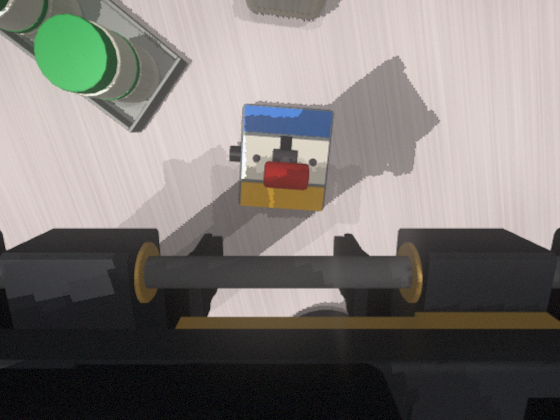

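Request:
arm_command:
  series:
    - {"x": 0.037,"y": 0.073,"z": 0,"ax": 0,"ay": 0,"az": -0.025,"grip": 0.3}
    - {"x": 0.037,"y": 0.073,"z": -0.15,"ax": 0,"ay": 0,"az": -0.025,"grip": 0.3}
    - {"x": 0.037,"y": 0.073,"z": -0.33,"ax": 0,"ay": 0,"az": -0.025,"grip": 0.3}
    - {"x": 0.037,"y": 0.073,"z": -0.43,"ax": 0,"ay": 0,"az": -0.025,"grip": 0.3}
    - {"x": 0.037,"y": 0.073,"z": -0.43,"ax": 0,"ay": 0,"az": -0.025,"grip": 0.3}

```text
clock: 22.58
tool_pos: [0.6075, 0.147, 0.1354]
orientation: [[-0.298, -0.005, 0.954], [-0.954, -0.002, -0.298], [0.004, -1.0, -0.004]]
ft_force: [-0.2, 0.5, 0.2]
finger_gap: 0.652
```

Request:
arm_command:
  series:
    - {"x": 0,"y": 0,"z": 0,"ax": 0,"ay": 0,"az": 0,"grip": -1}
    - {"x": 0,"y": 0,"z": 0,"ax": 0,"ay": 0,"az": 0,"grip": -1}
    - {"x": 0,"y": 0,"z": 0,"ax": 0,"ay": 0,"az": 0,"grip": -1}
    - {"x": 0,"y": 0,"z": 0,"ax": 0,"ay": 0,"az": 0,"grip": -1}

```text
clock: 23.08
tool_pos: [0.6085, 0.1509, 0.1393]
orientation: [[-0.295, -0.0, 0.956], [-0.956, 0.0, -0.295], [0.0, -1.0, -0.0]]
ft_force: [-5.4, -0.7, 7.3]
finger_gap: 0.41
```

Request:
arm_command:
  series:
    - {"x": 0.014,"y": 0.046,"z": -0.004,"ax": 0,"ay": 0,"az": 0,"grip": -1}
    - {"x": 0.028,"y": 0.09,"z": -0.015,"ax": 0,"ay": 0,"az": 0,"grip": -1}
    - {"x": 0.04,"y": 0.133,"z": -0.034,"ax": 0,"ay": 0,"az": 0,"grip": -1}
    - {"x": 0.049,"y": 0.162,"z": -0.052,"ax": 0,"ay": 0,"az": 0,"grip": -1}
    - {"x": 0.052,"y": 0.171,"z": -0.059,"ax": 0,"ay": 0,"az": 0,"grip": -1}

```text
clock: 23.7
tool_pos: [0.6242, 0.2036, 0.1211]
orientation: [[-0.294, 0.0, 0.956], [-0.956, 0.001, -0.294], [-0.001, -1.0, -0.0]]
ft_force: [-5.3, 2.7, 7.2]
finger_gap: 0.412
```

Request:
arm_command:
  series:
    - {"x": 0,"y": 0,"z": 0,"ax": 0,"ay": 0,"az": 0,"grip": -1}
    - {"x": 0,"y": 0,"z": 0,"ax": 0,"ay": 0,"az": 0,"grip": -1}

```text
clock: 23.95
tool_pos: [0.6242, 0.2036, 0.1211]
orientation: [[-0.294, 0.0, 0.956], [-0.956, 0.002, -0.294], [-0.002, -1.0, -0.0]]
ft_force: [-2.6, 4.4, 3.5]
finger_gap: 0.413
```

```bash
python3 lev.py
```

```text
lever 132 [290.79545455 281.17424242] 0.6281938005630813 1.1378321222251704 at0 [282.37781999 259.03271504]
```

Request:
arm_command:
  series:
    - {"x": 0,"y": 0,"z": 0,"ax": 0,"ay": 0,"az": 0,"grip": 0.3}
    - {"x": 0,"y": 0,"z": 0,"ax": 0,"ay": 0,"az": 0,"grip": 0.3}
    - {"x": 0,"y": 0,"z": 0,"ax": 0,"ay": 0,"az": 0,"grip": 0.3}
    - {"x": 0,"y": 0,"z": 0.1,"ax": 0,"ay": 0,"az": 0,"grip": 0.3}
    - {"x": 0,"y": 0,"z": 0.25,"ax": 0,"ay": 0,"az": 0,"grip": 0.3}

```text
clock: 24.62
tool_pos: [0.6238, 0.2007, 0.1945]
orientation: [[-0.296, -0.003, 0.955], [-0.955, -0.001, -0.296], [0.002, -1.0, -0.003]]
ft_force: [1.4, -0.5, 0.3]
finger_gap: 0.65
```

Request:
arm_command:
  series:
    - {"x": 0,"y": -0.1,"z": 0.2,"ax": 0,"ay": 0,"az": 0,"grip": 0.3}
    - {"x": 0,"y": -0.3,"z": 0.35,"ax": 0,"ay": 0,"az": 0,"grip": 0.3}
    - {"x": 0,"y": -0.5,"z": 0.4,"ax": 0,"ay": 0,"az": 0,"grip": 0.3}
    - {"x": 0,"y": -0.6,"z": 0.4,"ax": 0,"ay": 0,"az": 0,"grip": 0.3}
    - {"x": 0,"y": -0.6,"z": 0.4,"ax": 0,"ay": 0,"az": 0,"grip": 0.3}

```text
clock: 25.25
tool_pos: [0.625, 0.016, 0.3155]
orientation: [[-0.303, 0.001, 0.953], [-0.953, -0.002, -0.303], [0.002, -1.0, 0.001]]
ft_force: [-0.2, -0.2, -0.3]
finger_gap: 0.646
```

```bash
python3 - <<'E'
from lev import *
s=lev();cv2.imwrite("pics/s12.png",s["image"][:,:,::-1])
c=bot.read_camera("top");cv2.imwrite("pics/t12.png",c["image"][:,:,::-1])
print(bot.read_state()["tool_pos"],bot.read_state()["clock"])
E
```

```text
lever 135 [290.0962963  280.65185185] 0.6120325715811369 0.585055542364364 at0 [282.37781999 259.03271504]
[0.62440686 0.02144405 0.31501026] 25.35
```

View pics/s12.png

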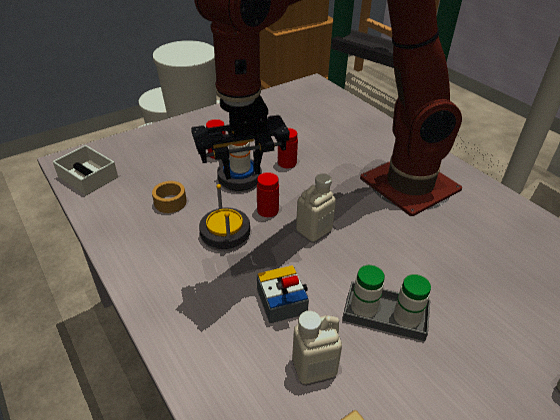

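View pics/t12.png

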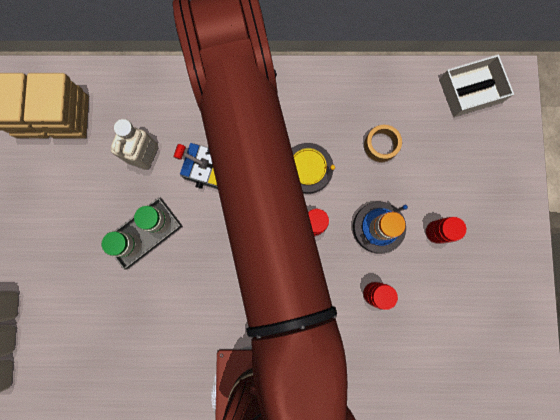

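```bash
python3 - <<'E'
from h import *
c=bot.read_camera("top")
h,S,V=[x.astype(int) for x in cv2.split(cv2.cvtColor(c["image"],cv2.COLOR_RGB2HSV))]
for n,m,z in(("or",(abs(h-14)<5)&(S>180)&(V>120),.165),("gr",(abs(h-63)<15)&(S>130)&(V>70),.124)):
    k,l,st,ce=cv2.connectedComponentsWithStats(m.astype(np.uint8))
    for i in range(1,k):
        if st[i,4]>200:
            p=onz(c,*ce[i],z);d=p[:2]-[.4249,.3171];print(n,p.round(4),"blue d",np.hypot(*(p[:2]-[.4417,-.3213])).round(4),"tray xy",(d@[.612,-.791]).round(4),(d@[.791,.612]).round(4))
print(bot.read_state()["qd"]);print(bot.close_job())
E
```

```text
or [ 0.4384 -0.3219  0.165 ] blue d 0.0033 tray xy 0.5137 -0.3804
gr [0.4571 0.2806 0.124 ] blue d 0.6021 tray xy 0.0486 0.0032
gr [0.3926 0.3579 0.124 ] blue d 0.681 tray xy -0.0521 -0.0006
[-0.92006642  0.20033235 -0.60026867  0.04980181  0.00493787  0.10853314
  0.04190091]
the job is handed in; nothing more can be done
None
```

I finished the job and handed it in at about 25.5 s of the 72 s allowed. The system gives no verdict, so the results below are my own measurements.

1. I pinched the lever at the yellow side and turned it upright. It measured within 0.02 rad of upright at each check, and it stood off for about 10 s before I gripped the orange-lidded jar.
2. I moved the green-lidded jar from the blue plate to the free half of the tray. Then I moved the orange-lidded jar to the blue plate. Each was lowered until the force reading showed contact before I let go.
3. I pushed the lever over to the blue side, let go and backed the arm clear.

**Last checks from the camera images:**
- **Orange-lidded jar:** about 3 mm from the centre of the blue dish and upright.
- **Green-lidded jar:** at (+49, +3) mm in the tray's axes and upright.
- **Lever:** about +0.61 rad after release, against the required 0.52.
- **Jar already in the tray:** moved less than 1 mm by measurement.
- **Jugs, tape and red look-alike jars:** they looked unmoved in the final pictures. I did not measure them.

**Small disagreements:** the wrist camera put the tray about 3–4 mm off the top-camera estimate, so I corrected for that before setting the green jar down. When the orange jar touched down, the vertical force briefly read 19 N, because I had lowered it about 2 mm past contact.

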